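# Assemble the portion press in its bench holder

### The job

Assemble the portion press in its holder: slide the grey press base along the table, without lifting it, in through the holder's open side until it is fully home against the back wall; then lay the blue spacer frame flat on it, and the steel press plate flat on that with its handle up, each squarely between the walls. Last, swing the latch with the orange knob fully round over the plate, and leave all other things where they stand.

Things in the scene. Friction and masses are not known exactly. Their poses are not given: they have to be found in the camera images.
- holder_seat (a point): Point on the table where the centre of the home press base lies, in the fixed dark holder: 3 walls, no floor. y points out of the open side; inner faces: back wall y -48 mm, sides x +-51 mm. Walls 14 mm thick, 59 mm high, top 14 mm bevelled outward; sides end at y +8, then flare out to y +30 (34 mm high). Low feet outside to x +-86. Home: base's y -48 side touches the back wall.
- latch (a joint): Angle of the holder's steel latch bar, 65 to 71 mm above the table, about an upright pivot at x -36, y -60 mm of holder_seat. 0 open: points to holder -x, clear of the pocket. 1.57 closed: points to +y, 3 mm over the plate, beside its handle; stop at 1.6. Closes clockwise seen from above. Light friction (under 1 N at the knob) holds it where left.
- latch_knob (a point): Centre of the orange upright knob on the latch, 13 mm across, 46 mm from the pivot, reaching from 71 to 92 mm above the table; this point is at 82 mm.
- press_base_center (a point): Centre (18 mm above underside) of the grey aluminium press base: square block 96 x 96 x 36 mm along its x and y, about 0.6 kg, with a white 76 x 76 mm recess 8 mm deep in its top. Too wide to grasp: push it along the table.
- spacer_center (a point): Centre (7 mm above underside) of the blue plastic spacer: square frame 96 x 96 x 14 mm, about 0.12 kg, rim 10 mm wide, one middle bar 14 mm wide (x), 76 mm long along its y, an open window 31 x 76 mm on either side. Take it by the middle bar. Any quarter turn serves.
- press_plate_center (a point): Centre (18.5 mm above underside) of the steel press plate, 96 x 96 x 12 mm, with an upright black handle block on its middle, 18 mm wide (x), 44 mm long along its y, from 12 to 37 mm above the underside; about 0.25 kg in all. Any quarter turn serves.
- tape_2: Bystander: roll of brown packing tape lying flat, 92 mm across, 48 mm high. Origin at the centre of its underside.
- squeeze_bottle_2: Bystander: cream squeeze bottle with dark nozzle, 64 mm across, 216 mm tall. Origin at the centre of its underside.
- deli_cup: Bystander: cream lidded cup, 74 mm across, 68 mm tall. Origin at the centre of its underside.
- spice_jar_1: Bystander: glass spice jar with black cap, 40 mm across, 105 mm tall. Origin at the centre of its underside.
- stapler: Bystander: red and black stapler, 147 x 37 x 48 mm. Origin at the centre of its underside.
Things that resemble listed ones, but are neither listed nor needed, are in the scene too. What is meant by the part that bears spacer_center is not turquoise, and is the smaller of those in its own colour.

How it is judged:
By the outcome, as a careful person would: the job done as asked, in the order asked, and still so for the second after the job is handed in, with the robot touching nothing.
It also fails if it takes over 72 s, if anything falls off the work surface, if the arm or the gripper's body presses on something with over 40 N, if the wrist force passes 120 N, or if a joint passes its speed limit or range.

### The arm

A 6-joint arm with a two-finger parallel gripper is mounted at the origin on a cart in front of the work surface, level with it; the furniture and walls round the work are solid. World frame = base frame: x ahead of the robot, y to its left, z up, the work surface at z = 0. Lengths are in m, angles in rad, forces in N, time in s.
With the tool pointing down it reaches from about 0.3 to 0.775 m from the base axis. Payload 14.6 kg.
Tool frame: the origin (TCP) lies at the very end of the fingers, on their centre line; the grasp point (between the pads) lies 19 mm behind it (ctrl.hold_point_z is the z of the grasp point in the tool frame, in m); z points along the fingers, y is the direction in which the jaws open and shut (so a half turn about z gives the same grasp; the last joint's range is limited). The gripper opens to 94 mm and grips with 3 to 60 N. Pads are 16 mm wide; open, the fingers measure 119 mm over their backs; the gripper's body (75 mm by 177 mm) begins 78 mm behind the grasp point.
Start: joints at [1.058, 0.3, 1.521, -0, 1.321, -0.067], TCP at [0.237, 0.496, 0.205] pointing down, gripper open.
Joint ranges: [-3.03, 3.03], [-0.79, 2.21], [0.23, 2.52], [-1.04, 4.18], [0, 3.07], [-2.55, 2.55]. Speed limits (rad/s): [2.22, 2.22, 2.57, 3.14, 3.14, 3.14].

### API

Orientations are given as [roll, pitch, yaw] about the fixed x, y, z axes, in that order (R = Rz(yaw) Ry(pitch) Rx(roll)).
In Python, from station import ctrl, cams, hand_in gives the robot as it stands.
- The arm moves only by the tool servo_tool, never from a script. Its argument "rows" is a list of rows, each a list of 7 numbers: the shift along the world's x, y, z in m, then the turn, a rotation vector about the world's x, y, z in rad, then the gripper command: -1 is shut, 1 is fully open, values between are in proportion. A call has exactly 8 rows; each row is the pose to reach, as a shift and turn from the pose measured when the call began; what a row does not reach only later rows make up. A row lasts 1/12 s, in which the tool goes at most 41.7 mm and 7.16 degrees, less where a joint would pass 70% of its speed; a pose out of reach is approached as far as the arm can. A call with a gripper value outside its range is refused whole. The fingers move at their own pace and stop on an object; "newtons" is the grip in N (left out, the last holds). Time passes only in rows, so rows that repeat a pose let the fingers close, or fill a call up. It gives the time, the measured TCP pose, the force and the opening at its end, in the units of the state.
- ctrl.get_obs(): the state, without advancing time (a new reading comes with each control period).
- cams.camera(name): name is "scene" or "top"; returns a dict with "image" (400x640x3 uint8, red, green, blue), "depth" (400x640 float32, m along the optical axis (not along the pixel's ray), 0 where there is no reading), "fx", "fy", "cx", "cy" (pixels), "rvec" (rotation vector, rad) and "tvec" (3), from world to camera coordinates, as OpenCV has them. Camera axes: x right, y down, z forward; pixel columns grow to the right and rows downward; lengths in m; the calibration is good to about 2 mm. A picture is of the moment at which its call begins.
- hand_in(): hands the job in, once; it reports no verdict.
Trained networks look in a picture, given as the dict that the camera call returned (one of the last four; its "shot" number tells which), for a name from the list of things; names that differ only in an ending like _2 or _b are one class to them, and where a whole thing is asked for, a point or a joint stands for the part that bears it (a point fixed in the world has none). Each returns a list of dicts, best first, with "p" (0 to 1); they miss things now and then, are a little off and sometimes report something else, mostly with a low value. They report only what shows in the picture. A call takes as long as a camera call. They do not tell look-alikes from the thing itself.
- cams.spot_in(picture, name): "box" ([left, top, right, bottom] as shares, 0 to 1, of the picture: columns of its width, rows of its height, round what is visible of it).
- cams.place_of(picture, name): "at" ([column, row] as shares, 0 to 1, of the picture: columns of its width, rows of its height: a listed point, or the origin of a listed thing).
The state is a dict: "time_s": time; "qpos": joint angles; "joint_vel": joint speeds; "tau": joint torques, N m; "ee_pos": TCP position; "eef_rot": TCP orientation; "force": force on the tool from outside, world axes, zero at the start; "moment": the same for the moment, N m; "grip_width": finger opening in m.
Only numpy, scipy, OpenCV 4.12 (cv2) and the standard library are available. Lean on these libraries where they do the work, as an engineer would, in place of code of your own. Each camera call takes 0.05 s, during which the arm holds its last target.

## Working session

There is one attempt and no reset: what is moved stays moved. The work goes in short steps, Python scripts to look and compute and a tool call to move; the robot and the scene stay as the last step left them, time stands still between calls to the robot, and variables do not carry over. Pictures are saved under pics/ and viewed, and the job is handed in when it is done.

Besides the shell and the picture viewer there is one more tool, called after "Emit:" as a command line: name --pt "numbers of a row" for each row, then --argument value for the rest. servo_tool: Moves the arm, as the interface text tells. Its arguments: {"type":"object","properties":{"rows":{"type":"array"},"newtons":{"type":"number"}},"required":["rows"]}

```bash
mkdir -p pics; ls; cat > h.py <<'E'
import numpy as np, cv2
from station import ctrl, cams, hand_in
def save(c,n,box=None,s=1):
    im=c["image"]
    if box: l,t,r,b=box; im=im[t:b,l:r]
    if s!=1: im=cv2.resize(im,None,fx=s,fy=s,interpolation=cv2.INTER_CUBIC)
    cv2.imwrite("pics/"+n,im[:,:,::-1])
def RT(c): return cv2.Rodrigues(np.array(c["rvec"],float))[0],np.array(c["tvec"],float).ravel()
def ray(c,u,v):
    R,t=RT(c); d=R.T@np.array([(u-c["cx"])/c["fx"],(v-c["cy"])/c["fy"],1.]); return -R.T@t,d
def atz(c,u,v,z):
    o,d=ray(c,u,v); return o+d*(z-o[2])/d[2]
def cloud(c):
    R,t=RT(c); D=c["depth"]; v,u=np.mgrid[:D.shape[0],:D.shape[1]]
    P=np.stack([(u-c["cx"])/c["fx"]*D,(v-c["cy"])/c["fy"]*D,D],-1)
    W=(P-t)@R; W[D==0]=np.nan; return W
def proj(c,p):
    R,t=RT(c); q=R@np.array(p,float)+t; return q[0]/q[2]*c["fx"]+c["cx"],q[1]/q[2]*c["fy"]+c["cy"]
E
python3 - <<'E'
from h import *
o=ctrl.get_obs(); print({k:np.round(v,3) for k,v in o.items()})
for n in ("top","scene"):
    c=cams.camera(n); save(c,n+"0.png"); R,t=RT(c); print(n,-R.T@t,c["fx"])
    W=cloud(c)
    for k in ("holder_seat","latch","latch_knob","press_base_center","spacer_center","press_plate_center","tape_2","squeeze_bottle_2","deli_cup","spice_jar_1","stapler"):
        try:
            for r in cams.place_of(c,k)[:4]:
                u,v=r["at"][0]*640,r["at"][1]*400
                print(k,round(r["p"],2),round(u),round(v),np.round(W[min(int(v),399),min(int(u),639)],3))
        except Exception as e: print(k,e)
E
```

```text
pics
{'time_s': np.float64(0.0), 'qpos': array([ 1.058,  0.3  ,  1.522, -0.   ,  1.321, -0.067]), 'joint_vel': array([-0.001,  0.   , -0.001,  0.001, -0.001, -0.   ]), 'tau': array([-1.0000e-03, -5.3182e+01, -3.5273e+01,  7.1000e-02,  2.5000e-02,
       -0.0000e+00]), 'ee_pos': array([0.237, 0.496, 0.205]), 'eef_rot': array([-3.14 , -0.   ,  2.696]), 'force': array([-0.054, -0.21 ,  0.505]), 'moment': array([0.017, 0.005, 0.003]), 'grip_width': np.float64(0.094)}
top [ 0.41400027 -0.0680409   1.48374495] 371.322277022519
holder_seat 0.68 329 199 [ 0.571 -0.095 -0.   ]
holder_seat 0.29 346 213 [ 0.507 -0.16   0.078]
latch it knows: deli_cup, holder_seat, latch_knob, press_base_center, press_plate_center, spacer_center, spice_jar, squeeze_bottle, stapler, tape
latch_knob 0.38 344 215 [ 0.506 -0.155  0.044]
press_base_center 0.6 270 202 [0.565 0.134 0.027]
spacer_center 0.9 370 253 [ 0.356 -0.255  0.002]
spacer_center 0.8 424 250 [ 0.359 -0.464  0.003]
spacer_center 0.53 388 214 [ 0.504 -0.327  0.013]
spacer_center 0.38 330 200 [ 0.571 -0.099 -0.007]
press_plate_center 0.67 216 229 [0.4
[... 406 characters left out ...]
base_center, press_plate_center, spacer_center, spice_jar, squeeze_bottle, stapler, tape
latch_knob 0.52 320 235 [ 0.489 -0.156  0.079]
latch_knob 0.27 223 173 [0.434 0.347 0.035]
press_base_center 0.93 290 196 [0.553 0.1   0.027]
spacer_center 0.92 297 300 [ 0.334 -0.257  0.001]
spacer_center 0.66 353 360 [ 0.343 -0.48   0.   ]
spacer_center 0.65 362 288 [ 0.501 -0.332  0.008]
press_plate_center 0.9 224 174 [0.438 0.349 0.028]
tape_2 0.75 270 168 [0.592 0.282 0.03 ]
squeeze_bottle_2 0.76 396 248 [ 0.661 -0.296  0.039]
deli_cup 0.84 352 191 [0.75  0.01  0.017]
spice_jar_1 0.73 332 169 [0.798 0.175 0.003]
spice_jar_1 0.39 319 235 [ 0.506 -0.129  0.05 ]
stapler 0.63 248 223 [0.385 0.084 0.009]
```

```bash
python3 - <<'E'
from h import *
c=cams.camera("top"); save(c,"top1.png",(170,120,490,300),2.5)
c=cams.camera("scene"); save(c,"sc1.png",(160,120,480,400),2.1)
E
```

```text
(no output)
```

View pics/top0.png

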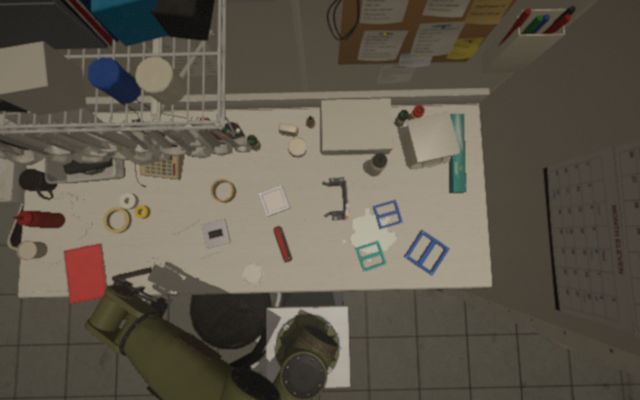

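View pics/top1.png

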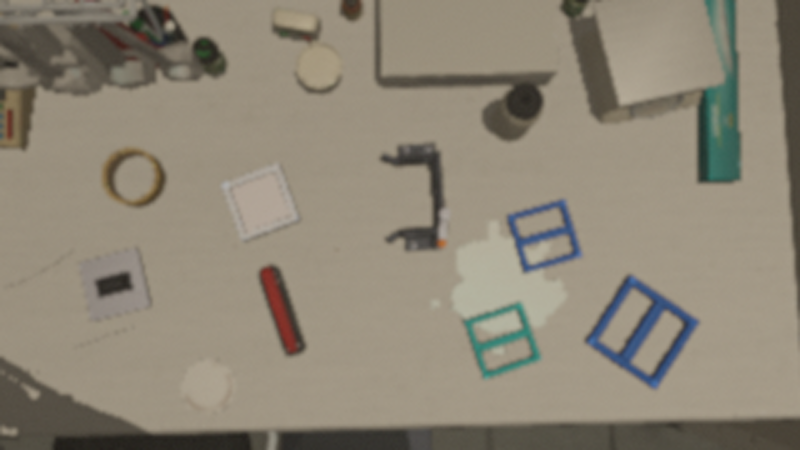

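View pics/sc1.png

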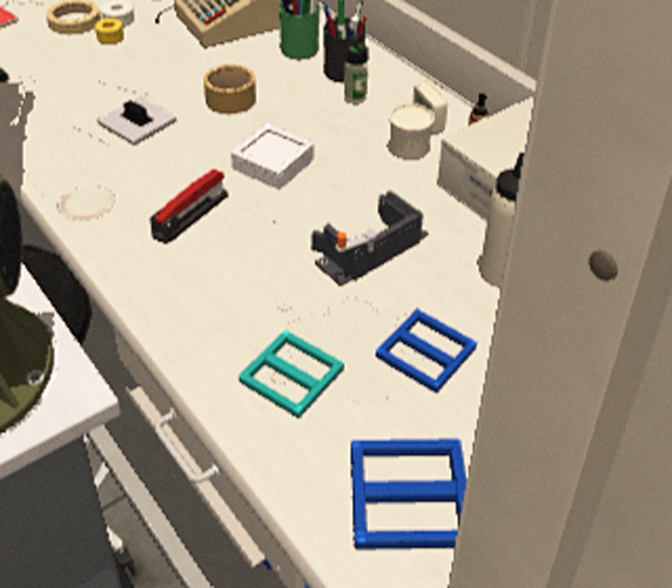

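The blue or frame-like candidates are turquoise (370,255), small blue (388,214) and large blue (427,252). The small blue one fits: it isn't turquoise, and it's the smaller of the two blue frames. Next I'll measure with enlarged rectified crops.

```bash
cat >> h.py <<'E'
def rect(c,cx,cy,z,half,mm=1.0):
    "rectified view: cols -> world -y ... image up = +x, left=+y"
    n=int(2*half*1000/mm); 
    w=np.array([[cx+half,cy+half,z],[cx+half,cy-half,z],[cx-half,cy-half,z],[cx-half,cy+half,z]])
    src=np.float32([proj(c,p) for p in w]); dst=np.float32([[0,0],[n,0],[n,n],[0,n]])
    H=cv2.getPerspectiveTransform(src,dst)
    return cv2.warpPerspective(c["image"],H,(n,n),flags=cv2.INTER_CUBIC)
def rw(cx,cy,half,u,v,mm=1.0): return cx+half-v*mm/1000, cy+half-u*mm/1000
E
python3 - <<'E'
from h import *
T=cams.camera("top");S=cams.camera("scene")
items=[("base",.565,.125,.036),("plate",.455,.35,.012),("spacer",.505,-.327,.014),("hold",.545,-.13,.059)]
for n,x,y,z in items:
    a=[rect(c,x,y,z,.11,0.55) for c in (T,S)]
    cv2.imwrite(f"pics/r_{n}.png",np.hstack(a)[:,:,::-1])
rows=[np.hstack([cv2.resize(cv2.imread(f"pics/r_{n}.png"),(400,200)) for n in p]) for p in (("base","plate"),("spacer","hold"))]
cv2.imwrite("pics/r_all.png",np.vstack(rows))
W=cloud(S);Wt=cloud(T)
for nm,Q in(("S",W),("T",Wt)):
    m=(abs(Q[...,0]-.545)<.13)&(abs(Q[...,1]+.12)<.11)&(Q[...,2]>.012)
    P=Q[m]; print(nm,len(P),P.min(0).round(3),P.max(0).round(3), np.histogram(P[:,2],np.arange(0,.11,.01))[0])
E
```

```text
S 930 [ 0.485 -0.175  0.012] [ 0.642 -0.072  0.096] [  0 114 152 162 132 219  58  69  15   9]
T 347 [ 0.484 -0.177  0.012] [ 0.649 -0.076  0.094] [  0  17  21  40  41 128  53  37   6   4]
```

View pics/r_all.png

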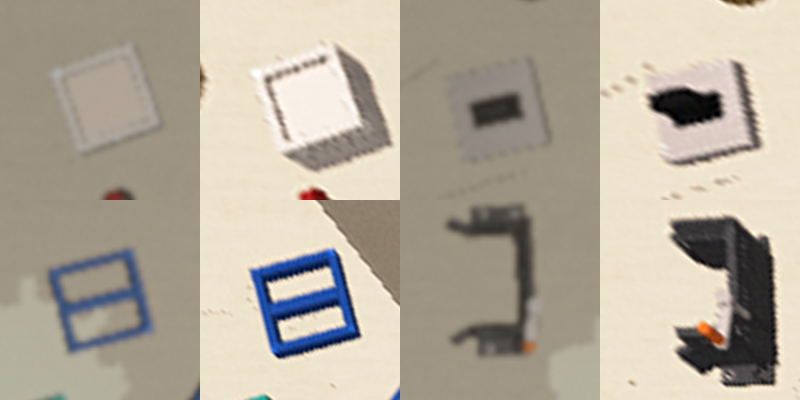

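View pics/r_hold.png

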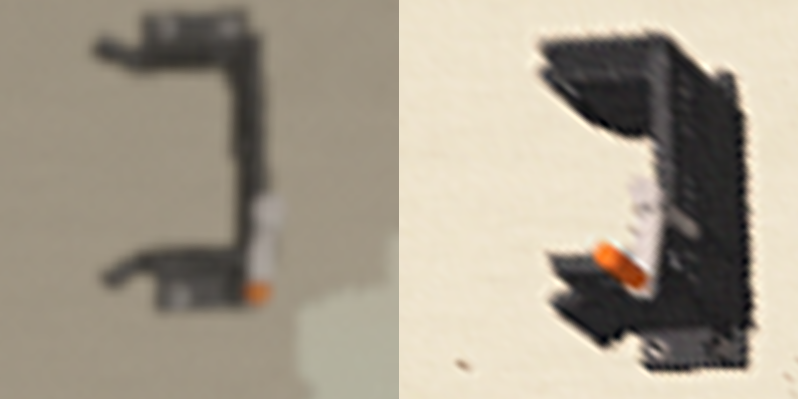

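```bash
cat > fit.py <<'E'
from h import *
from scipy.optimize import minimize
def box(x0,x1,y0,y1,z0,z1): return np.array([[x,y,z] for x in(x0,x1) for y in(y0,y1) for z in(z0,z1)])*1e-3
MOD={"base":[box(-48,48,-48,48,0,36)],
"plate":[box(-48,48,-48,48,0,12),box(-9,9,-22,22,12,37)],
"spacer":[box(-48,-38,-48,48,0,14),box(38,48,-48,48,0,14),box(-48,48,-48,-38,0,14),box(-48,48,38,48,0,14),box(-7,7,-48,48,0,14)],
"hold":[np.vstack([box(-65,65,-62,-48,0,45),box(-65,65,-62,-62,45,59)]), ]}
def hold():
    L=[]
    L.append(np.vstack([box(-65,65,-62,-48,0,45),box(-65,65,-62,-55,45,59)]))
    for s in(-1,1):
        L.append(np.vstack([box(s*65,s*51,-62,8,0,45),box(s*65,s*58,-62,8,45,59)]))
    return L
MOD["hold"]=hold()
def render(c,parts,x,y,yaw,z,ss,win):
    l,t,r,b=win; m=np.zeros(((b-t)*ss,(r-l)*ss),np.uint8)
    R=np.array([[np.cos(yaw),-np.sin(yaw),0],[np.sin(yaw),np.cos(yaw),0],[0,0,1]])
    Rc,tc=RT(c)
    for p in parts:
        q=(p@R.T+[x,y,z])@Rc.T+tc
        uv=np.stack([q[:,0]/q[:,2]*c["fx"]+c["cx"],q[:,1]/q[:,2]*c["fy"]+c["cy"]],1)
        uv=((uv+0.5-[l,t])*ss-0.5)
        h=cv2.convexHull(np.float32(uv))
        cv2.fillConvexPoly(m,np.round(h*16).astype(np.int32),255,shift=4)
    return cv2.resize(m,((r-l),(b-t)),interpolation=cv2.INTER_AREA)/255.
def fit(cs,masks,wins,parts,p0,z=0,ss=6):
    f=lambda p:sum(((render(c,parts,p[0],p[1],p[2],z,ss,w)-m)**2).sum()/max(m.sum(),1) for c,m,w in zip(cs,masks,wins))
    best=None
    for dy in(0,.1,-.1):
        s=np.array([p0,[p0[0]+.012,p0[1],p0[2]],[p0[0],p0[1]+.012,p0[2]],[p0[0],p0[1],p0[2]+.15]])+[0,0,dy]
        r=minimize(f,s[0],method="Nelder-Mead",options=dict(initial_simplex=s,xatol=1e-4,fatol=1e-5))
        if best is None or r.fun<best.fun: best=r
    return best.x,best.fun
def win(c,x,y,rad,h=.06):
    q=np.array([proj(c,(x+a,y+b,z)) for a in(-rad,rad) for b in(-rad,rad) for z in(0,h)])
    l,t=np.floor(q.min(0)).astype(int);r,b=np.ceil(q.max(0)).astype(int)
    return max(l,0),max(t,0),min(r,640),min(b,400)
def crop(a,w): return a[w[1]:w[3],w[0]:w[2]]
def dmask(c,x,y,rad,w,zmin):
    W=cloud(c); m=(W[...,2]>zmin)&(np.hypot(W[...,0]-x,W[...,1]-y)<rad); return crop(m,w).astype(float)
def bmask(c,w):
    im=crop(c["image"],w).astype(float); return ((im[...,2]-im[...,0])>25).astype(float)
E
python3 - <<'E'
from fit import *
T=cams.camera("top");S=cams.camera("scene")
for n,x,y,yaw in (("base",.565,.125,.3),("plate",.455,.35,.25),("spacer",.505,-.327,.3),("hold",.565,-.1,0.05)):
    ws=[win(c,x,y,.1) for c in(T,S)]
    ms=[bmask(c,w) if n=="spacer" else dmask(c,x,y,.11,w,.006) for c,w in zip((T,S),ws)]
    for lab,ix in(("T",[0]),("S",[1]),("TS",[0,1])):
        if n=="hold" : 
            pass
        p,f=fit([(T,S)[i] for i in ix],[ms[i] for i in ix],[ws[i] for i in ix],MOD[n],(x,y,yaw))
        print(n,lab,p.round(4),round(f,4),[int(m.sum()) for m in ms])
    cv2.imwrite(f"pics/m_{n}.png",np.hstack([cv2.resize(np.hstack([m,render(c,MOD[n],*p,0,6,w)])*255,(400,220)) for c,m,w in zip((T,S),ms,ws)]))
cv2.imwrite("pics/m_all.png",np.vstack([cv2.imread(f"pics/m_{n}.png")[::,:] for n in("base","plate","spacer","hold")])[:, :])
im=cv2.imread("pics/m_all.png");cv2.imwrite("pics/m_all.png",cv2.resize(im,(600,600)))
E
```

```text
base T [0.5659 0.1186 0.3396] 0.0644 [651, 790]
base S [0.5706 0.1232 0.3483] 0.0977 [651, 790]
base TS [0.5668 0.1196 0.3388] 0.2056 [651, 790]
plate T [0.4423 0.3534 0.2273] 0.1128 [584, 461]
plate S [0.4463 0.3585 0.2258] 0.1044 [584, 461]
plate TS [0.444  0.355  0.2223] 0.2648 [584, 461]
spacer T [ 0.5044 -0.3292  0.2718] 0.3866 [217, 916]
spacer S [ 0.5054 -0.3282  0.2421] 0.3615 [217, 916]
spacer TS [ 0.5046 -0.3289  0.2645] 0.7564 [217, 916]
hold T [ 0.5694 -0.1072  0.0464] 0.3496 [426, 1067]
hold S [ 0.5731 -0.1002  0.0057] 0.1853 [426, 1067]
hold TS [ 0.5699 -0.1065  0.0461] 0.6012 [426, 1067][ WARN:0@4.206] global loadsave.cpp:1063 imwrite_ Unsupported depth image for selected encoder is fallbacked to CV_8U.
```

View pics/m_all.png

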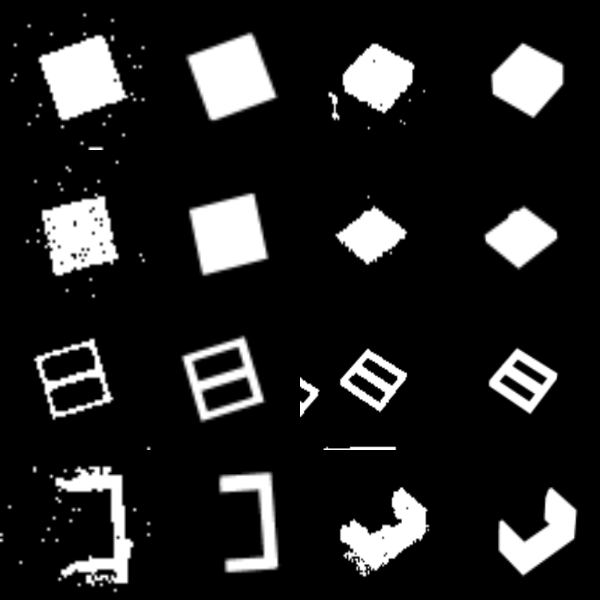

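```bash
cat > edge.py <<'E'
from fit import *
def sq(a,z,b=None):
    b=b or a; P=[(-a,-b,z),(a,-b,z),(a,b,z),(-a,b,z)]; return [(P[i],P[(i+1)%4]) for i in range(4)]
def rc(x0,x1,y0,y1,z):
    P=[(x0,y0,z),(x1,y0,z),(x1,y1,z),(x0,y1,z)]; return [(P[i],P[(i+1)%4]) for i in range(4)]
E_={"base":sq(48,36)+sq(38,36),"plate":sq(48,12),"spacer":sq(48,14)+rc(-38,-7,-38,38,14)+rc(7,38,-38,38,14),
"hold":[((-51,-55,59),(51,-55,59)),((58,-55,59),(58,8,59)),((-58,-50,59),(-58,8,59)),((-20,-62,59),(65,-62,59)),((65,-62,59),(65,8,59)),((-51,-48,0),(51,-48,0)),((51,-48,0),(51,8,0)),((-51,-48,0),(-51,8,0))]}
HT=[((-15,-48,45),(51,-48,45)),((51,-48,45),(51,8,45)),((-51,-48,45),(-51,8,45)),((-20,-62,59),(60,-62,59))]
HS=[((-51,-62,59),(65,-62,59)),((65,-62,59),(65,8,59)),((51,-48,0),(51,8,0)),((65,8,59),(58,8,59)),((65,-62,0),(65,-62,59)),((-40,-62,0),(40,-62,0)),((-10,-55,59),(58,-55,59))]
def sil(parts_hull,c,p):
    return None
class EF:
    def __init__(s,c,sig=1.0):
        s.c=c; g=cv2.GaussianBlur(c["image"].astype(np.float32),(0,0),sig)
        s.gx=cv2.Sobel(g,cv2.CV_32F,1,0)/8; s.gy=cv2.Sobel(g,cv2.CV_32F,0,1)/8; s.R,s.t=RT(c)
    def score(s,edges,p,z=0):
        x,y,yaw=p; e=np.array(edges,float)*1e-3
        k=np.linspace(.04,.96,40)[None,:,None]
        P=e[:,:1]*(1-k)+e[:,1:]*k
        R=np.array([[np.cos(yaw),-np.sin(yaw),0],[np.sin(yaw),np.cos(yaw),0],[0,0,1]])
        q=(P@R.T+[x,y,z])@s.R.T+s.t
        u=(q[...,0]/q[...,2]*s.c["fx"]+s.c["cx"]).astype(np.float32);v=(q[...,1]/q[...,2]*s.c["fy"]+s.c["cy"]).astype(np.float32)
        d=np.stack([u[:,-1]-u[:,0],v[:,-1]-v[:,0]],1); d/=np.linalg.norm(d,axis=1)[:,None]
        gx=cv2.remap(s.gx,u,v,1);gy=cv2.remap(s.gy,u,v,1)
        n=np.stack([-d[:,1],d[:,0]],1)[:,None,:,None]
        val=np.abs(gx*n[:,:,0]+gy*n[:,:,1]).sum(-1)  # edges x samples
        ln=np.linalg.norm(e[:,1]-e[:,0],axis=1)
        return (val.mean(1)*ln).sum()/ln.sum()
def efit(efs,edges,p0,z=0,dr=.008,da=.12):
    if not isinstance(edges,dict): edges={id(f):edges for f in efs}
    w=[1/ (f.score(edges[id(f)],p0,z)+3) for f in efs]
    F=lambda p:-sum(wi*f.score(edges[id(f)],p,z) for wi,f in zip(w,efs))
    G=[(F((p0[0]+a,p0[1]+b,p0[2]+c)),(p0[0]+a,p0[1]+b,p0[2]+c)) for a in np.linspace(-dr,dr,7) for b in np.linspace(-dr,dr,7) for c in np.linspace(-da,da,9)]
    s=min(G)[1]; s=np.array([s,[s[0]+.002,s[1],s[2]],[s[0],s[1]+.002,s[2]],[s[0],s[1],s[2]+.02]])
    r=minimize(F,s[0],method="Nelder-Mead",options=dict(initial_simplex=s,xatol=5e-5,fatol=1e-6)); return r.x,-r.fun
def overlay(c,edges,p,name,z=0,s=6,rad=.1):
    w=win(c,p[0],p[1],rad); im=cv2.resize(crop(c["image"],w),None,fx=s,fy=s,interpolation=cv2.INTER_CUBIC)
    R=np.array([[np.cos(p[2]),-np.sin(p[2]),0],[np.sin(p[2]),np.cos(p[2]),0],[0,0,1]])
    for a,b in edges:
        q=[(np.array(proj(c,R@np.array(k)*1e-3+[p[0],p[1],z]))+.5-[w[0],w[1]])*s-.5 for k in(a,b)]
        cv2.line(im,tuple(int(i) for i in q[0]),tuple(int(i) for i in q[1]),(255,255,0),1,cv2.LINE_AA)
    cv2.imwrite("pics/"+name,im[:,:,::-1]); return im
E
python3 - <<'E'
from edge import *
T=cams.camera("top");S=cams.camera("scene");t,s=EF(T),EF(S)
ims=[]
for n,p0 in (("base",(.568,.121,.34)),("plate",(.444,.355,.225)),("spacer",(.505,-.329,.26)),("hold",(.571,-.104,.03))):
    ed={id(t):HT,id(s):HS} if n=="hold" else {id(t):E_[n],id(s):E_[n]}
    for lab,fs in(("T",[t]),("S",[s]),("TS",[t,s])):
        p,f=efit(fs,ed,p0); print(n,lab,p.round(4),round(f,2))
    a=overlay(T,ed[id(t)],p,"o.png");b=overlay(S,ed[id(s)],p,"o.png")
    ims.append(np.hstack([cv2.resize(i,(380,300)) for i in(a,b)]))
cv2.imwrite("pics/o1.png",np.vstack(ims[:2])[:,:,::-1]);cv2.imwrite("pics/o2.png",np.vstack(ims[2:])[:,:,::-1])
E
```

```text
base T [0.568  0.1205 0.338 ] 0.8
base S [0.5624 0.1078 0.3222] 1.3
base TS [0.5594 0.1152 0.36  ] 1.8
plate T [0.4411 0.3573 0.2289] 0.82
plate S [0.4316 0.3502 0.2886] 1.16
plate TS [0.4337 0.3539 0.2438] 1.69
spacer T [ 0.5041 -0.3267  0.2572] 0.98
spacer S [ 0.498  -0.3351  0.2579] 1.37
spacer TS [ 0.5052 -0.3296  0.2584] 1.9
hold T [ 0.5693 -0.1015 -0.0053] 1.06
hold S [ 0.5704 -0.1048 -0.0107] 1.0
hold TS [ 0.5694 -0.1036  0.009 ] 1.98
```

View pics/o1.png

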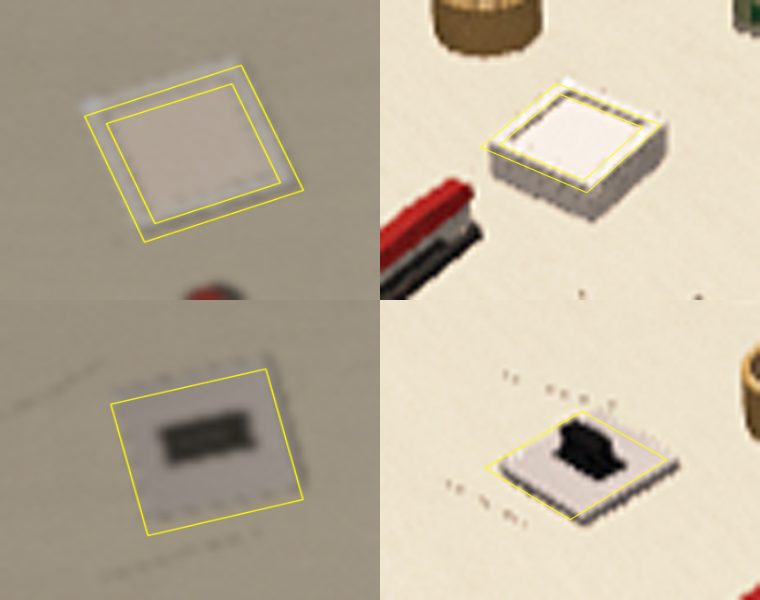

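View pics/o2.png

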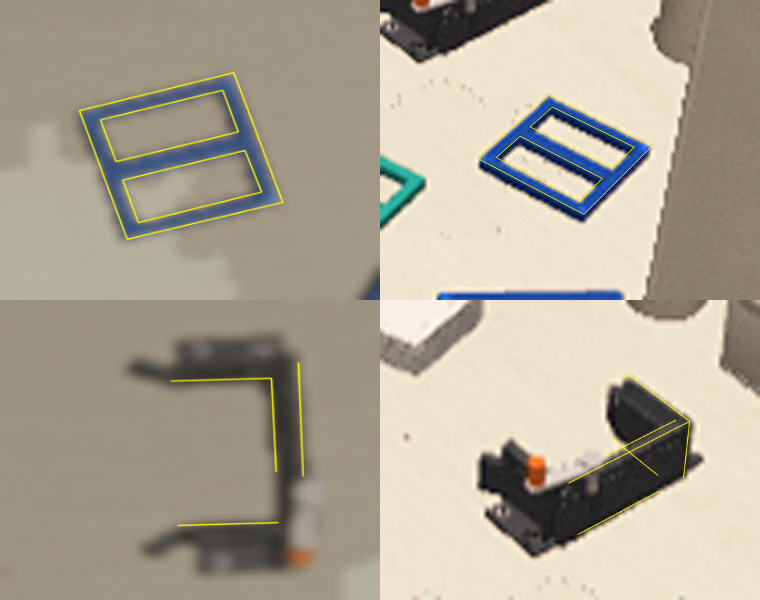

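```bash
cat >> edge.py <<'E'
def near(a,z1):
    L=[]
    for z in(0,z1): L+=[((-a,-a,z),(-a,a,z)),((-a,-a,z),(a,-a,z))]
    return L+[((-a,-a,0),(-a,-a,z1)),((-a,a,0),(-a,a,z1)),((a,-a,0),(a,-a,z1))]
BS=near(48,36)+[((38,-38,36),(38,38,36)),((-38,38,36),(38,38,36))]
PS=near(48,12); 
PT=sq(48,12)+rc(-9,9,-22,22,37)
E
python3 - <<'E'
from edge import *
T=cams.camera("top");S=cams.camera("scene");t,s=EF(T),EF(S,.7)
HT2=[((-51,-48,40),(51,-48,40)),((51,-48,40),(51,8,40)),((-51,-48,40),(-51,8,40)),((-5,-62,59),(60,-62,59))]
HS2=[((65,-62,0),(65,-62,59)),((-10,-62,0),(55,-62,0)),((51,8,0),(51,8,45)),((51,8,45),(58,8,59)),((-10,-55,59),(51,-55,59)),((65,-62,59),(65,8,59))]
ims=[]
for n,p0,et,es in (("base",(.568,.121,.34),E_["base"],BS),("plate",(.443,.357,.228),PT,PS),("hold",(.570,-.1035,.0),HT2,HS2)):
    ed={id(t):et,id(s):es}
    for lab,fs in(("T",[t]),("S",[s]),("TS",[t,s])):
        p,f=efit(fs,ed,p0,dr=.006,da=.06); print(n,lab,p.round(4),round(f,2))
    a=overlay(T,et,p,"o.png");b=overlay(S,es,p,"o.png")
    ims.append(np.hstack([cv2.resize(i,(400,300)) for i in(a,b)]))
cv2.imwrite("pics/o3.png",np.vstack(ims[:2])[:,:,::-1]);cv2.imwrite("pics/o4.png",np.vstack(ims[2:])[:,:,::-1])
# knob: orange centroid
for c in(T,S):
    im=c["image"].astype(int);m=(im[...,0]-im[...,2]>70)&(im[...,0]>150)
    v,u=np.nonzero(m);k=(abs(u-335)<30)&(abs(v-225)<25);print(u[k].mean(),v[k].mean(),k.sum(),atz(c,u[k].mean(),v[k].mean(),.082).round(4),atz(c,u[k].mean(),v[k].mean(),.09).round(4))
E
```

```text
base T [0.568  0.1206 0.3401] 0.8
base S [0.5679 0.1192 0.3557] 1.02
base TS [0.568  0.1194 0.3532] 1.81
plate T [0.4435 0.3466 0.2334] 1.02
plate S [0.4443 0.353  0.2274] 1.19
plate TS [0.4442 0.352  0.2251] 2.04
hold T [ 0.5702 -0.1012 -0.0218] 1.01
hold S [ 0.567  -0.1071  0.1028] 1.05
hold TS [ 0.5695 -0.1035  0.0175] 1.95
346.5 217.0 6 [ 0.4921 -0.1615  0.082 ] [ 0.4916 -0.161   0.09  ]
322.22727272727275 233.04545454545453 22 [ 0.4948 -0.1588  0.082 ] [ 0.4893 -0.1657  0.09  ]
```

View pics/o3.png

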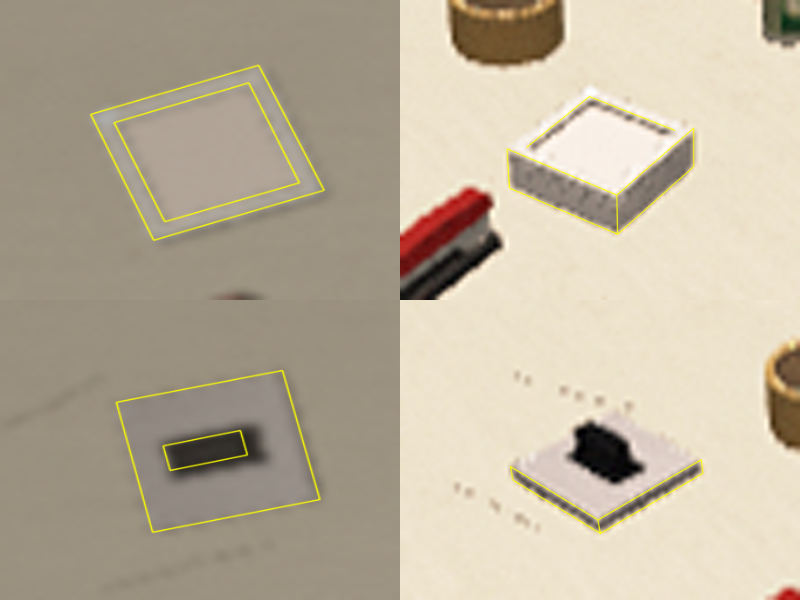

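View pics/o4.png

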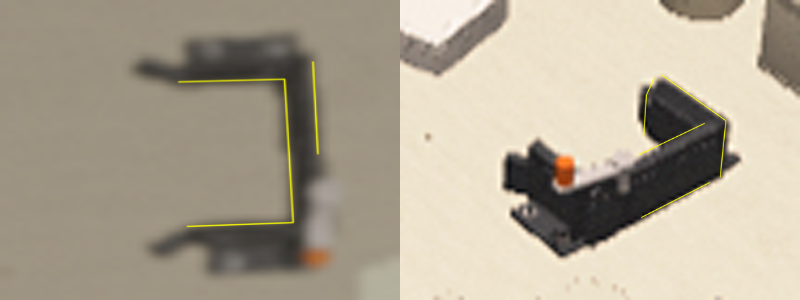

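```bash
cat > holdfit.py <<'E'
from edge import *
def parts(y0,y1,fl,ft):
    L=hold()
    for s in(-1,1):
        L.append(box(s*65,s*86,y0,y1,0,ft))
        o=np.array([[s*51,8,0],[s*65,8,0],[s*51,8,34],[s*65,8,34],[s*(51+fl),30,0],[s*(65+fl),30,0],[s*(51+fl),30,34],[s*(65+fl),30,34]])*1e-3
        L.append(o)
    return L
def run(T,S,p0=(.570,-.1035,.045),verbose=1):
    cs=[];ms=[];ws=[];ig=[]
    for c,th in((T,None),(S,None)):
        w=win(c,p0[0],p0[1],.1,.09); im=crop(c["image"],w).astype(float); g=im.mean(-1)
        bg=np.percentile(g,75); dk=np.percentile(g,3)
        m=np.clip((bg-g)/(bg-dk)*1.25,0,1)
        ms.append(m);ws.append(w);cs.append(c)
        k=render(c,[box(-130,-10,-80,-30,62,100)],*p0,0,4,w)>0
        W=cloud(c); 
        far=crop(np.hypot(W[...,0]-p0[0],W[...,1]-p0[1])>.125,w)
        ig.append((~k&~far))
    def F(q,idx=(0,1)):
        P=parts(q[3]*1e3,q[4]*1e3,q[5]*1e3,6)
        return sum(((render(cs[i],P,q[0],q[1],q[2],0,6,ws[i])-ms[i])**2*ig[i]).sum()/(ms[i]*ig[i]).sum() for i in idx)
    out=[]
    for idx in((0,),(1,),(0,1)):
        q0=np.array([*p0,-.062,-.005,.010]); s=np.vstack([q0]+[q0+np.eye(6)[i]*[.006,.006,.05,.01,.01,.006][i] for i in range(6)])
        r=minimize(F,q0,args=(idx,),method="Nelder-Mead",options=dict(initial_simplex=s,maxiter=900,xatol=1e-4,fatol=1e-5))
        print(idx,r.x.round(4),round(r.fun,3)); out.append(r.x)
    for i in(0,1):
        q=out[2];R=render(cs[i],parts(q[3]*1e3,q[4]*1e3,q[5]*1e3,6),*q[:3],0,6,ws[i])
        out.append(np.dstack([ms[i]*255,R*255,ms[i]*ig[i]*255]).astype(np.uint8))
    return out
if __name__=="__main__":
    o=run(cams.camera("top"),cams.camera("scene"))
    cv2.imwrite("pics/hf.png",np.hstack([cv2.resize(i,(400,360)) for i in o[3:]]))
E
python3 holdfit.py
```

```text
(0,) [ 0.571  -0.1042  0.0343 -0.0591  0.0006  0.0087] 0.05
(1,) [ 0.5698 -0.1057  0.0397 -0.0578 -0.0064  0.0145] 0.019
(0, 1) [ 0.5709 -0.1051  0.036  -0.0584  0.0015  0.0089] 0.073
```

View pics/hf.png

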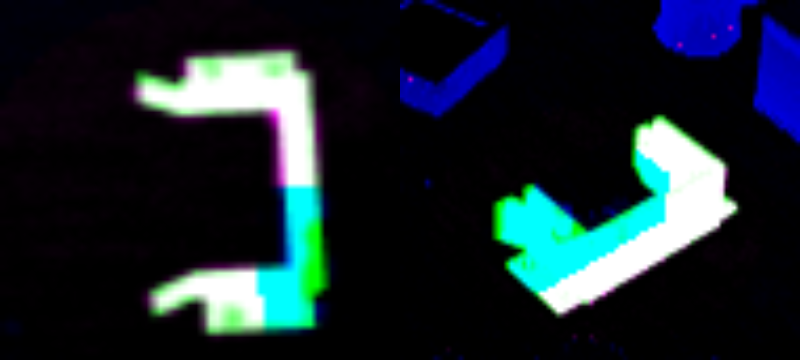

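Emit:
servo_tool --pt "0.305 -0.3 -0.05 0 0 -0.775 0.2" --pt "0.305 -0.3 -0.05 0 0 -0.775 0.2" --pt "0.305 -0.3 -0.05 0 0 -0.775 0.2" --pt "0.305 -0.3 -0.05 0 0 -0.775 0.2" --pt "0.305 -0.3 -0.05 0 0 -0.775 0.2" --pt "0.305 -0.3 -0.05 0 0 -0.775 0.2" --pt "0.305 -0.3 -0.05 0 0 -0.775 0.2" --pt "0.305 -0.3 -0.05 0 0 -0.775 0.2" --newtons 20

```text
time_s: 2.37
ee_pos: [0.4744, 0.2623, 0.1668]
eef_rot: [3.141, -0.0, 1.918]
force: [-0.1, -0.1, -0.2]
grip_width: 0.0564
```

Emit:
servo_tool --pt "0.035 -0.035 0 0 0 0 0.2" --pt "0.067 -0.069 -0.01 0 0 0 0.2" --pt "0.068 -0.07 -0.045 0 0 0 0.2" --pt "0.068 -0.07 -0.085 0 0 0 0.2" --pt "0.068 -0.07 -0.12 0 0 0 0.2" --pt "0.068 -0.07 -0.145 0 0 0 0.2" --pt "0.068 -0.07 -0.152 0 0 0 0.2" --pt "0.068 -0.07 -0.152 0 0 0 0.2"

```text
time_s: 3.03
ee_pos: [0.5415, 0.1921, 0.0133]
eef_rot: [-3.139, -0.0, 1.918]
force: [-0.6, -0.1, 0.4]
grip_width: 0.0562
```

Emit:
servo_tool --pt "0.0035 -0.0093 0 0 0 0 0.2" --pt "0.007 -0.0186 0 0 0 0 0.2" --pt "0.0084 -0.028 0 0 0 -0.025 0.2" --pt "0.0097 -0.037 0 0 0 -0.05 0.2" --pt "0.011 -0.046 0 0 0 -0.075 0.2" --pt "0.0124 -0.055 0 0 0 -0.1 0.2" --pt "0.0138 -0.0645 0 0 0 -0.125 0.2" --pt "0.0152 -0.0738 0 0 0 -0.15 0.2"

```text
time_s: 3.7
ee_pos: [0.558, 0.1178, 0.0152]
eef_rot: [3.141, -0.001, 1.765]
force: [0.1, 6.4, 5.1]
grip_width: 0.0561
```

```bash
cat > bf.py <<'E'
import sys
from edge import *
x,y,a=map(float,sys.argv[1:4]); tag=sys.argv[4]
T=cams.camera("top");S=cams.camera("scene");t,s=EF(T),EF(S,.7)
ed={id(t):E_["base"],id(s):BS}
for lab,fs in(("T",[t]),("S",[s]),("TS",[t,s])):
    p,f=efit(fs,ed,(x,y,a),dr=.012,da=.12); print(lab,p.round(4),round(f,2))
A=overlay(T,ed[id(t)],p,"o.png",rad=.12);B=overlay(S,BS,p,"o.png",rad=.12)
cv2.imwrite(f"pics/b_{tag}.png",np.hstack([cv2.resize(i,(400,320)) for i in(A,B)])[:,:,::-1])
E
python3 bf.py .568 .062 .2 1
```

```text
T [0.5718 0.0361 0.0424] 1.68
S [0.5685 0.0579 0.2199] 1.13
TS [0.5675 0.0521 0.3846] 1.98
```

View pics/b_1.png

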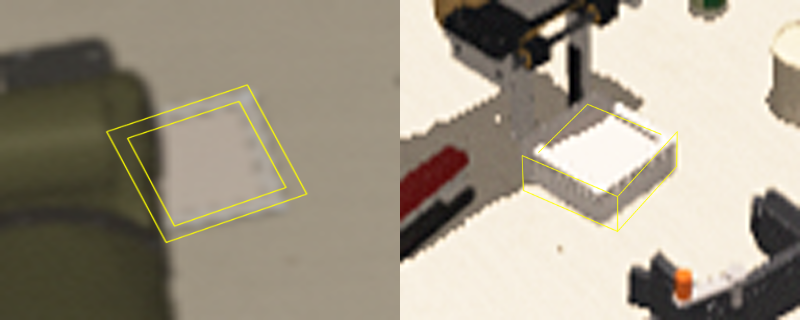

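Emit:
servo_tool --pt "0.001 -0.007 0 0 0 -0.02 0.2" --pt "0.002 -0.0145 0 0 0 -0.04 0.2" --pt "0.003 -0.022 0 0 0 -0.06 0.2" --pt "0.004 -0.0295 0 0 0 -0.08 0.2" --pt "0.005 -0.037 0 0 0 -0.1 0.2" --pt "0.006 -0.0445 0 0 0 -0.12 0.2" --pt "0.0065 -0.052 0 0 0 -0.14 0.2" --pt "0.007 -0.057 0 0 0 -0.157 0.2"

```text
time_s: 4.47
ee_pos: [0.5652, 0.0591, 0.0152]
eef_rot: [3.141, -0.0, 1.606]
force: [0.5, 5.6, 3.7]
grip_width: 0.0566
```

```bash
python3 bf.py .567 .001 .037 2
```

```text
T [ 0.5693 -0.0325 -0.0178] 1.75
S [ 0.5674 -0.0014  0.0584] 1.02
TS [ 0.5677 -0.0011  0.0506] 1.78
```

View pics/b_2.png

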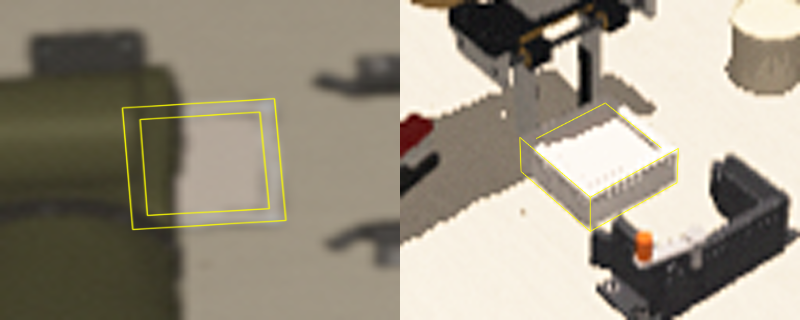

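Emit:
servo_tool --pt "0.0003 -0.009 0 0 0 0 0.2" --pt "0.0007 -0.018 0 0 0 0 0.2" --pt "0.001 -0.028 0 0 0 0 0.2" --pt "0.0014 -0.038 0 0 0 0 0.2" --pt "0.0018 -0.048 0 0 0 0 0.2" --pt "0.0022 -0.058 0 0 0 0 0.2" --pt "0.0025 -0.067 0 0 0 0 0.2" --pt "0.0028 -0.075 0 0 0 0 0.2"

```text
time_s: 5.23
ee_pos: [0.5677, -0.0175, 0.0148]
eef_rot: [-3.141, 0.0, 1.605]
force: [-0.4, 4.1, 1.3]
grip_width: 0.0567
```

Emit:
servo_tool --pt "0.0001 -0.004 0 0 0 0 0.2" --pt "0.0003 -0.008 0 0 0 0 0.2" --pt "0.0004 -0.012 0 0 0 0 0.2" --pt "0.0006 -0.016 0 0 0 0 0.2" --pt "0.0007 -0.019 0 0 0 0 0.2" --pt "0.0008 -0.022 0 0 0 0 0.2" --pt "0.0009 -0.025 0 0 0 0 0.2" --pt "0.0009 -0.027 0 0 0 0 0.2"

```text
time_s: 5.9
ee_pos: [0.5686, -0.0447, 0.0148]
eef_rot: [-3.141, 0.0, 1.606]
force: [-0.2, 4.0, 0.7]
grip_width: 0.056
```

Emit:
servo_tool --pt "0 -0.001 0 0 0 0 0.2" --pt "0 -0.002 0 0 0 0 0.2" --pt "0 -0.003 0 0 0 0 0.2" --pt "0 -0.004 0 0 0 0 0.2" --pt "0 -0.004 0 0 0 0 0.2" --pt "0 -0.004 0 0 0 0 0.2" --pt "0 -0.004 0 0 0 0 0.2" --pt "0 -0.004 0 0 0 0 0.2"

```text
time_s: 6.57
ee_pos: [0.5684, -0.0473, 0.0148]
eef_rot: [-3.141, -0.001, 1.606]
force: [-2.4, 13.2, 3.4]
grip_width: 0.0563
```

Emit:
servo_tool --pt "0 -0.001 0 0 0 0 0.2" --pt "0 -0.002 0 0 0 0 0.2" --pt "0 -0.002 0 0 0 0 0.2" --pt "0 -0.002 0 0 0 0 0.2" --pt "0 -0.001 0 0 0 0 0.2" --pt "0 0.01 0 0 0 0 0.2" --pt "0 0.025 0 0 0 0 0.2" --pt "0 0.03 0.03 0 0 0 0.2"

```text
time_s: 7.23
ee_pos: [0.5656, -0.0158, 0.0404]
eef_rot: [-3.133, -0.002, 1.607]
force: [-1.0, 0.4, -0.6]
grip_width: 0.0564
```

Emit:
servo_tool --pt "0 0.003 0.04 0 0 0 0.0" --pt "0 0 0.08 0 0 0.0 -0.32" --pt "-0.006 -0.035 0.1 0 0 0.05 -0.32" --pt "-0.014 -0.075 0.1 0 0 0.1 -0.32" --pt "-0.022 -0.115 0.1 0 0 0.15 -0.32" --pt "-0.03 -0.155 0.1 0 0 0.2 -0.32" --pt "-0.038 -0.195 0.1 0 0 0.222 -0.32" --pt "-0.046 -0.235 0.1 0 0 0.222 -0.32"

```text
time_s: 7.9
ee_pos: [0.5189, -0.2526, 0.1406]
eef_rot: [-3.133, -0.001, 1.83]
force: [1.4, 0.0, -0.6]
grip_width: 0.0321
```

```bash
python3 - <<'E'
from edge import *
T=cams.camera("top");S=cams.camera("scene");t,s=EF(T),EF(S,.7)
a=rect(T,.5706,-.105,.036,.11,.55);b=rect(S,.5706,-.105,.036,.11,.55);c=rect(S,.505,-.33,.014,.1,.5)
cv2.imwrite("pics/p3.png",np.hstack([cv2.resize(i,(266,266)) for i in (a,b,c)])[:,:,::-1])
ed=E_["spacer"]
for lab,fs in(("S",[s]),):
    print(lab,efit(fs,ed,(.505,-.3296,.258),dr=.006,da=.06))
E
```

```text
S (array([ 0.49759145, -0.33533214,  0.25981915]), np.float64(1.4054004918235061))
```

View pics/p3.png

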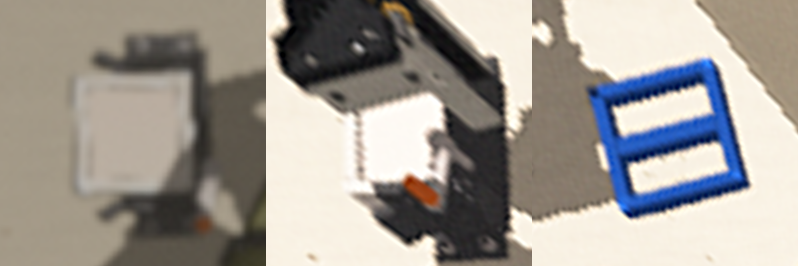

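Emit:
servo_tool --pt "-0.008 -0.038 -0.01 0.001 -0.004 0 -0.32" --pt "-0.016 -0.077 -0.02 0.002 -0.008 0 -0.32" --pt "-0.016 -0.0775 -0.055 0.002 -0.008 0 -0.32" --pt "-0.016 -0.0775 -0.09 0.002 -0.008 0 -0.32" --pt "-0.016 -0.0775 -0.115 0.002 -0.008 0 -0.32" --pt "-0.016 -0.0775 -0.13 0.002 -0.008 0 -0.32" --pt "-0.016 -0.0775 -0.137 0.002 -0.008 0 -0.32" --pt "-0.016 -0.0775 -0.138 0.002 -0.008 0 -0.32"

```text
time_s: 8.67
ee_pos: [0.5021, -0.3323, 0.0013]
eef_rot: [-3.139, -0.002, 1.824]
force: [-0.6, -0.3, -0.2]
grip_width: 0.0322
```

```bash
python3 - <<'E'
from h import *
S=cams.camera("scene"); save(S,"p4.png",(300,220,420,320),6)
E
```

```text
(no output)
```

View pics/p4.png

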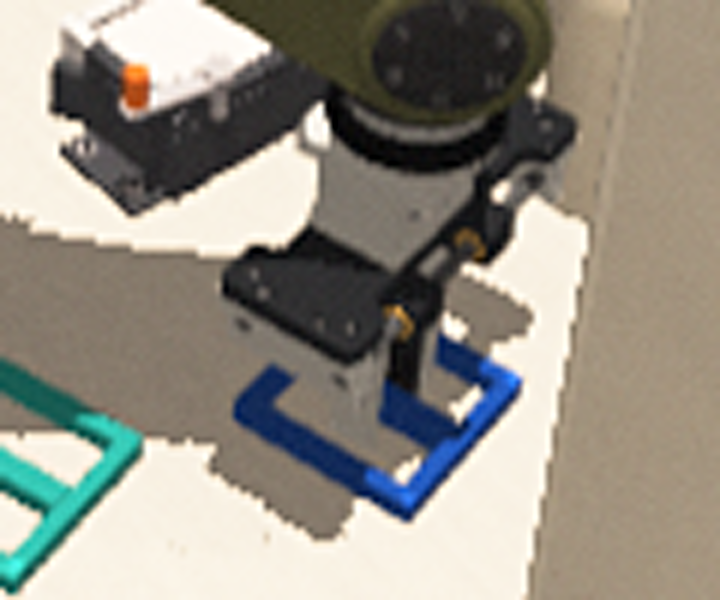

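Emit:
servo_tool --pt "0 0 0.0005 0 0 0 -1" --pt "0 0 0.0005 0 0 0 -1" --pt "0 0 0.0005 0 0 0 -1" --pt "0 0 0.0005 0 0 0 -1" --pt "0 0 0.0005 0 0 0 -1" --pt "0 0 0.0005 0 0 0 -1" --pt "0 0 0.0005 0 0 0 -1" --pt "0 0 0.0005 0 0 0 -1" --newtons 30

```text
time_s: 9.38
ee_pos: [0.503, -0.3329, 0.0039]
eef_rot: [-3.141, 0.001, 1.824]
force: [-0.2, 2.1, 6.6]
grip_width: 0.0134
```

Emit:
servo_tool --pt "0 0 0.02 0 0 0 -1" --pt "0 0 0.05 0 0 0 -1" --pt "0 0 0.09 0 0 0 -1" --pt "0 0.02 0.125 0 0 -0.05 -1" --pt "0 0.06 0.13 0 0 -0.12 -1" --pt "0.005 0.1 0.13 0 0 -0.19 -1" --pt "0.02 0.14 0.13 0 0 -0.216 -1" --pt "0.035 0.17 0.13 0 0 -0.216 -1"

```text
time_s: 10.05
ee_pos: [0.5379, -0.1606, 0.1345]
eef_rot: [3.141, 0.001, 1.606]
force: [0.9, -0.9, -1.1]
grip_width: 0.0134
```

```bash
python3 - <<'E'
from h import *
S=cams.camera("scene"); save(S,"p5.png",(250,140,420,280),4.5)
E
```

```text
(no output)
```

View pics/p5.png

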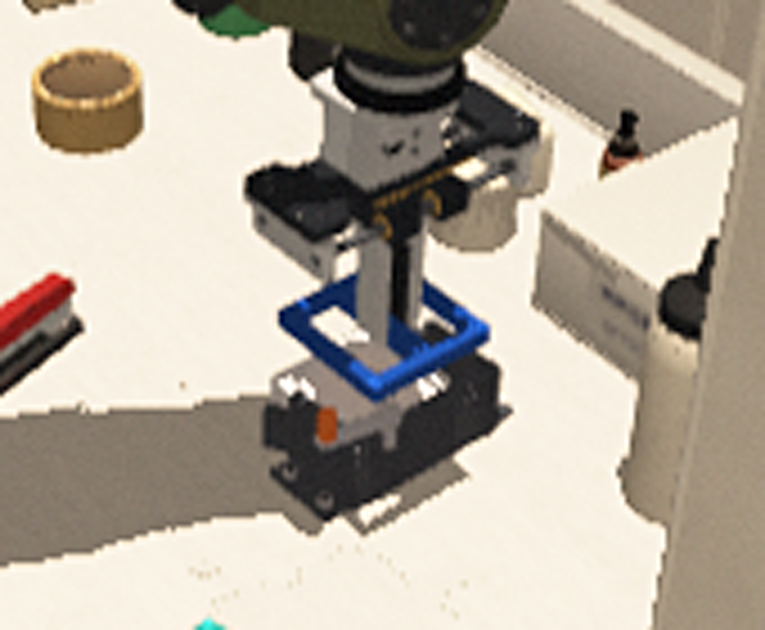

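```bash
cat > spf.py <<'E'
from fit import *
def spfit(c,x,y,a,z,rad=.085):
    w=win(c,x,y,rad,z+.05); m=bmask(c,w)
    # ignore interior (fingers): projected central block
    ig=1-(render(c,[box(-26,26,-14,14,0,100)],x,y,a,z,4,w)>0)
    F=lambda p:(((render(c,MOD["spacer"],p[0],p[1],p[2],z,6,w)-m)**2)*ig).sum()/(m*ig).sum()
    s=np.array([[x,y,a],[x+.008,y,a],[x,y+.008,a],[x,y,a+.08]])
    r=minimize(F,s[0],method="Nelder-Mead",options=dict(initial_simplex=s,xatol=1e-4,fatol=1e-5)); return r.x,r.fun,m,w
if __name__=="__main__":
    o=ctrl.get_obs();p=o["ee_pos"]
    for n in("scene","top"):
        c=cams.camera(n)
        x,f,m,w=spfit(c,p[0],p[1],o["eef_rot"][2]-np.pi/2,p[2]-.004); print(n,x.round(4),round(f,3),int(m.sum()),(x[:2]-p[:2]).round(4))
E
python3 spf.py
```

```text
scene [ 0.5429 -0.1526  0.0261] 0.158 463 [0.0027 0.0037]
top [ 0.521  -0.1544  0.1639] 24.343 11 [-0.0193  0.0019]
```

Emit:
servo_tool --pt "0.014 0.025 0 0 0 0 -1" --pt "0.028 0.0506 0 0 0 0 -1" --pt "0.0283 0.0506 -0.015 0 0 0 -1" --pt "0.0283 0.0506 -0.032 0 0 0 -1" --pt "0.0283 0.0506 -0.048 0 0 0 -1" --pt "0.0283 0.0506 -0.059 0 0 0 -1" --pt "0.0283 0.0506 -0.063 0 0 0 -1" --pt "0.0283 0.0506 -0.064 0 0 0 -1"

```text
time_s: 10.87
ee_pos: [0.5665, -0.111, 0.0694]
eef_rot: [-3.14, 0.001, 1.611]
force: [0.2, 0.1, -1.1]
grip_width: 0.0137
```

```bash
python3 spf.py; python3 - <<'E'
from h import *
print({k:np.round(ctrl.get_obs()[k],4) for k in("ee_pos","eef_rot","force","time_s")})
S=cams.camera("scene"); save(S,"p6.png",(280,160,380,260),6)
T=cams.camera("top"); save(T,"p6t.png",(290,160,380,240),6)
E
```

```text
scene [ 0.5682 -0.1072  0.0211] 0.134 416 [0.0017 0.0038]
top [ 0.5501 -0.1069  0.0957] 61.815 4 [-0.0164  0.0041]
{'ee_pos': array([ 0.5671, -0.1109,  0.0706]), 'eef_rot': array([3.1411e+00, 1.2000e-03, 1.6109e+00]), 'force': array([-0.2229, -0.5681, -1.2584]), 'time_s': np.float64(10.9667)}
```

View pics/p6.png

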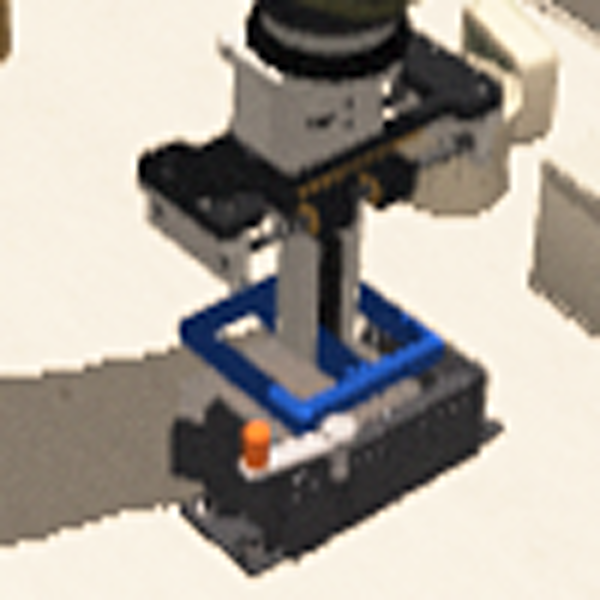

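View pics/p6t.png

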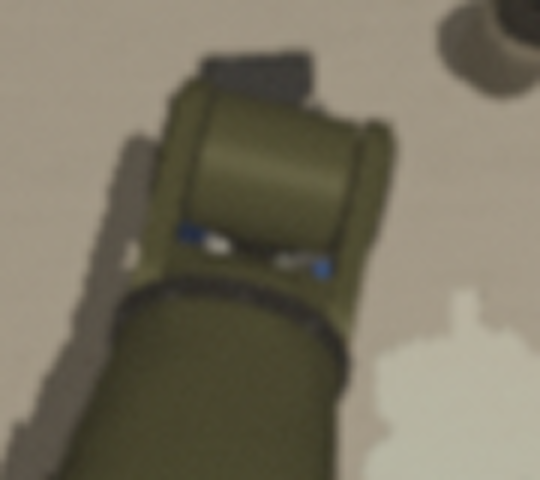

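Emit:
servo_tool --pt "0.001 0.002 0 0 0 0.006 -1" --pt "0.0018 0.003 -0.001 0 0 0.012 -1" --pt "0.0018 0.003 -0.006 0 0 0.012 -1" --pt "0.0018 0.003 -0.011 0 0 0.012 -1" --pt "0.0018 0.003 -0.016 0 0 0.012 -1" --pt "0.0018 0.003 -0.021 0 0 0.012 -1" --pt "0.0018 0.003 -0.025 0 0 0.012 -1" --pt "0.0018 0.003 -0.028 0 0 0.012 -1"

```text
time_s: 11.73
ee_pos: [0.5689, -0.1076, 0.0422]
eef_rot: [3.141, 0.001, 1.623]
force: [0.2, 0.1, -0.5]
grip_width: 0.0135
```

No contact yet, so I'll lower further until it touches.

Emit:
servo_tool --pt "0 0 -0.001 0 0 0 -1" --pt "0 0 -0.002 0 0 0 -1" --pt "0 0 -0.003 0 0 0 -1" --pt "0 0 -0.004 0 0 0 -1" --pt "0 0 -0.004 0 0 0 -1" --pt "0 0 -0.004 0 0 0 -1" --pt "0 0 -0.004 0 0 0 -1" --pt "0 0 -0.004 0 0 0 -1"

```text
time_s: 12.4
ee_pos: [0.5688, -0.1077, 0.0398]
eef_rot: [3.141, 0.001, 1.623]
force: [-10.5, 2.4, 17.8]
grip_width: 0.0132
```

```bash
python3 spf.py; python3 - <<'E'
from h import *
print({k:np.round(ctrl.get_obs()[k],4) for k in("ee_pos","eef_rot","force","time_s")})
S=cams.camera("scene"); save(S,"p7.png",(280,160,380,260),6)
E
```

```text
scene [ 0.5719 -0.0988  0.1511] 0.898 275 [0.0031 0.0089]
top [ 0.5688 -0.1077  0.0524] inf 0 [0. 0.]
{'ee_pos': array([ 0.5688, -0.1077,  0.0398]), 'eef_rot': array([3.1411e+00, 1.3000e-03, 1.6232e+00]), 'force': array([-10.0383,   3.1435,  17.4085]), 'time_s': np.float64(12.5)}spf.py:6: RuntimeWarning: divide by zero encountered in scalar divide
  F=lambda p:(((render(c,MOD["spacer"],p[0],p[1],p[2],z,6,w)-m)**2)*ig).sum()/(m*ig).sum()
  np.max(np.abs(fsim[0] - fsim[1:])) <= fatol):
```

View pics/p7.png

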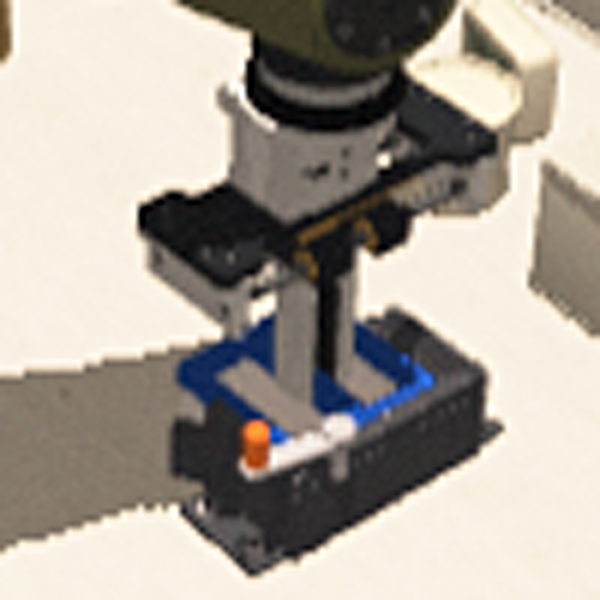

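Emit:
servo_tool --pt "-0.001 0 0.001 0 0 0 -1" --pt "-0.001 0 0.001 0 0 0 -0.35" --pt "-0.001 0 0.001 0 0 0 -0.35" --pt "-0.001 0 0.001 0 0 0 -0.35" --pt "-0.001 0 0.001 0 0 0 -0.35" --pt "-0.001 0 0.02 0 0 0 -0.35" --pt "-0.001 0 0.055 0 0 0 -0.35" --pt "-0.001 0 0.09 0 0 0 -0.35"

```text
time_s: 13.22
ee_pos: [0.5671, -0.1075, 0.1299]
eef_rot: [-3.14, 0.0, 1.623]
force: [0.9, -0.2, 0.6]
grip_width: 0.0308
```

Emit:
servo_tool --pt "-0.005 0.04 0.02 0 0 0.02 0" --pt "-0.015 0.08 0.03 0 0 0.04 0" --pt "-0.026 0.12 0.03 0 0 0.06 0" --pt "-0.037 0.16 0.03 0 0 0.08 0" --pt "-0.048 0.2 0.03 0 0 0.11 0" --pt "-0.058 0.24 0.03 0 0 0.14 0" --pt "-0.068 0.278 0.03 0 0 0.16 0" --pt "-0.078 0.316 0.03 0 0 0.175 0"

```text
time_s: 13.88
ee_pos: [0.4882, 0.2105, 0.16]
eef_rot: [-3.14, 0.0, 1.799]
force: [0.7, 0.5, 0.1]
grip_width: 0.047
```

```bash
python3 - <<'E'
from edge import *
T=cams.camera("top");S=cams.camera("scene")
a=rect(T,.5706,-.105,.05,.11,.55);b=rect(S,.5706,-.105,.05,.11,.55)
cv2.imwrite("pics/p8.png",np.hstack([a,b])[:,:,::-1])
for n,c in(("T",T),("S",S)):
    from spf import spfit
    x,f,m,w=spfit(c,.5695,-.104,.037,.036); print(n,x.round(4),round(f,3))
print(ctrl.get_obs()["ee_pos"])
E
```

```text
T [ 0.5686 -0.1053  0.0501] 0.195
S [ 0.5709 -0.1     0.1075] 0.859
[0.48754224 0.21287418 0.1598766 ]
```

View pics/p8.png

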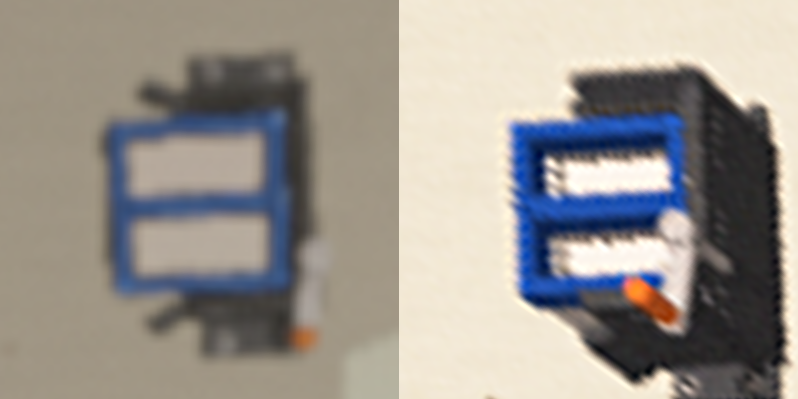

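Emit:
servo_tool --pt "-0.0115 0.037 0 0 0 0 0" --pt "-0.023 0.074 -0.005 0 0 0 0" --pt "-0.034 0.111 -0.01 0 0 0 0" --pt "-0.0435 0.138 -0.02 0 0 0 0" --pt "-0.0435 0.14 -0.045 0 0 0 0" --pt "-0.0435 0.14 -0.075 0 0 0 0" --pt "-0.0435 0.14 -0.1 0 0 0 0" --pt "-0.0435 0.14 -0.11 0 0 0 0"

```text
time_s: 14.65
ee_pos: [0.4429, 0.3517, 0.0464]
eef_rot: [-3.135, 0.002, 1.804]
force: [0.3, -0.2, -0.4]
grip_width: 0.047
```

```bash
python3 - <<'E'
from h import *
print({k:np.round(ctrl.get_obs()[k],4) for k in("ee_pos","eef_rot","force","time_s")})
S=cams.camera("scene"); save(S,"p9.png",(170,110,290,210),6)
E
```

```text
{'ee_pos': array([0.4429, 0.3517, 0.0464]), 'eef_rot': array([-3.1352e+00,  1.6000e-03,  1.8038e+00]), 'force': array([ 0.2696, -0.2136, -0.3663]), 'time_s': np.float64(14.65)}
```

View pics/p9.png

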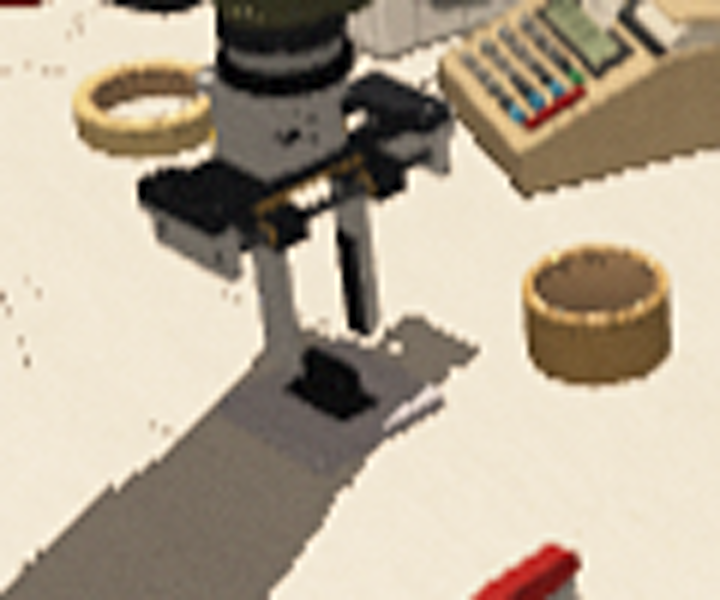

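Emit:
servo_tool --pt "0 -0.002 -0.008 0.001 -0.003 0 0" --pt "0.0005 -0.003 -0.016 0.0015 -0.006 0 0" --pt "0.0005 -0.003 -0.024 0.0015 -0.006 0 0" --pt "0.0005 -0.003 -0.03 0.0015 -0.006 0 0" --pt "0.0005 -0.003 -0.0315 0.0015 -0.006 0 0" --pt "0.0005 -0.003 -0.0315 0.0015 -0.006 0 -1" --pt "0.0005 -0.003 -0.0315 0.0015 -0.006 0 -1" --pt "0.0005 -0.003 -0.0315 0.0015 -0.006 0 -1" --newtons 40

```text
time_s: 15.37
ee_pos: [0.4437, 0.3488, 0.0152]
eef_rot: [-3.142, 0.001, 1.803]
force: [0.7, -0.8, 0.0]
grip_width: 0.0304
```

Emit:
servo_tool --pt "0 0 0 0 0 0 -1" --pt "0 0 0 0 0 0 -1" --pt "0 0 0 0 0 0 -1" --pt "0 0 0 0 0 0 -1" --pt "0 0 0.002 0 0 0 -1" --pt "0 0 0.006 0 0 0 -1" --pt "0 0 0.012 0 0 0 -1" --pt "0 0 0.02 0 0 0 -1"

```text
time_s: 16.03
ee_pos: [0.4434, 0.3485, 0.0354]
eef_rot: [-3.141, 0.002, 1.804]
force: [0.3, 0.6, -0.8]
grip_width: 0.0178
```

Emit:
servo_tool --pt "0 0 0.035 0 0 0 -1" --pt "0.002 -0.02 0.07 0 0 0 -1" --pt "0.01 -0.055 0.09 0 0 -0.03 -1" --pt "0.02 -0.092 0.1 0 0 -0.07 -1" --pt "0.031 -0.131 0.1 0 0 -0.11 -1" --pt "0.042 -0.17 0.1 0 0 -0.15 -1" --pt "0.053 -0.209 0.1 0 0 -0.19 -1" --pt "0.063 -0.245 0.1 0 0 -0.192 -1"

```text
time_s: 16.7
ee_pos: [0.5066, 0.1014, 0.1363]
eef_rot: [-3.141, 0.002, 1.609]
force: [0.4, 1.0, -2.6]
grip_width: 0.0173
```

```bash
python3 - <<'E'
from h import *
print({k:np.round(ctrl.get_obs()[k],4) for k in("ee_pos","eef_rot","force","time_s")})
S=cams.camera("scene"); save(S,"p10.png",(200,100,380,240),4)
E
```

```text
{'ee_pos': array([0.5066, 0.1014, 0.1363]), 'eef_rot': array([-3.1415e+00,  1.8000e-03,  1.6089e+00]), 'force': array([ 0.4311,  0.9746, -2.6129]), 'time_s': np.float64(16.7)}
```

View pics/p10.png

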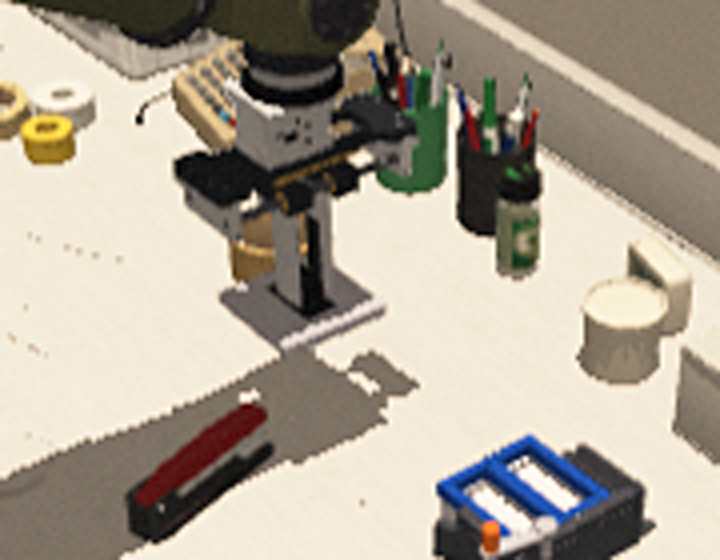

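Emit:
servo_tool --pt "0.011 -0.037 0 0 0 0 -1" --pt "0.022 -0.074 0 0 0 0 -1" --pt "0.033 -0.111 0 0 0 0 -1" --pt "0.044 -0.148 0 0 0 0 -1" --pt "0.055 -0.183 0 0 0 0 -1" --pt "0.062 -0.205 -0.01 0 0 0 -1" --pt "0.062 -0.207 -0.035 0 0 0 -1" --pt "0.062 -0.207 -0.052 0 0 0 -1"

```text
time_s: 17.42
ee_pos: [0.5698, -0.1122, 0.0834]
eef_rot: [3.141, 0.003, 1.605]
force: [-0.1, -0.1, -4.1]
grip_width: 0.0172
```

```bash
cat > plf.py <<'E'
from edge import *
# plate in hand/placed: fit light-grey slab visible edges in S
o=ctrl.get_obs();p=o["ee_pos"];print({k:np.round(o[k],4) for k in("ee_pos","eef_rot","force","time_s")})
S=cams.camera("scene");s=EF(S,.7);z=p[2]-.0152
r=efit([s],PS,(p[0]+.0015,p[1]+.003,o["eef_rot"][2]-np.pi/2),z=z,dr=.008,da=.06); print(r[0].round(4),(r[0][:2]-p[:2]).round(4))
im=overlay(S,PS,r[0],"o.png",z=z,s=7,rad=.09); import sys
cv2.imwrite(f"pics/{sys.argv[1]}.png",cv2.resize(im,(700,560))[:,:,::-1])
E
python3 plf.py p11
```

```text
{'ee_pos': array([ 0.5698, -0.1122,  0.0834]), 'eef_rot': array([3.1414, 0.0035, 1.6052]), 'force': array([-0.1267, -0.108 , -4.0862]), 'time_s': np.float64(17.4167)}
[ 0.5652 -0.1087  0.0473] [-0.0047  0.0035]
```

View pics/p11.png

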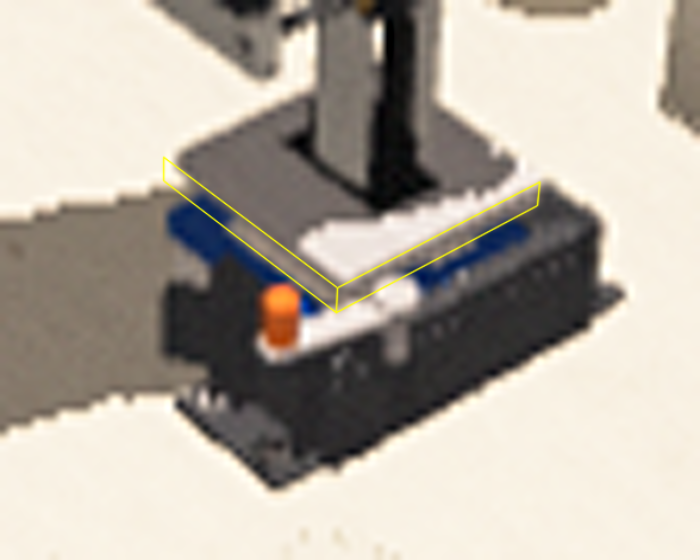

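```bash
python3 - <<'E'
from edge import *
S=cams.camera("scene"); save(S,"p12.png",(290,180,370,250),9)
p=ctrl.get_obs()["ee_pos"];z=p[2]-.0152
for dy in(0,.003,.006):
  print(dy,[tuple(np.round((np.array(proj(S,(p[0]+a*.048-.035*b*.048,p[1]+dy+b*.048+.035*a*.048,z+h)))-[290,180])*9+4)) for a,b,h in((-1,1,.012),(-1,-1,.012),(-1,-1,0),(1,-1,.012),(1,1,.012))])
E
```

```text
0 [(np.float64(180.0), np.float64(305.0)), (np.float64(365.0), np.float64(457.0)), (np.float64(364.0), np.float64(485.0)), (np.float64(585.0), np.float64(337.0)), (np.float64(398.0), np.float64(196.0))]
0.003 [(np.float64(175.0), np.float64(301.0)), (np.float64(359.0), np.float64(452.0)), (np.float64(358.0), np.float64(480.0)), (np.float64(580.0), np.float64(333.0)), (np.float64(393.0), np.float64(192.0))]
0.006 [(np.float64(169.0), np.float64(296.0)), (np.float64(353.0), np.float64(447.0)), (np.float64(352.0), np.float64(475.0)), (np.float64(574.0), np.float64(328.0)), (np.float64(387.0), np.float64(188.0))]
```

View pics/p12.png

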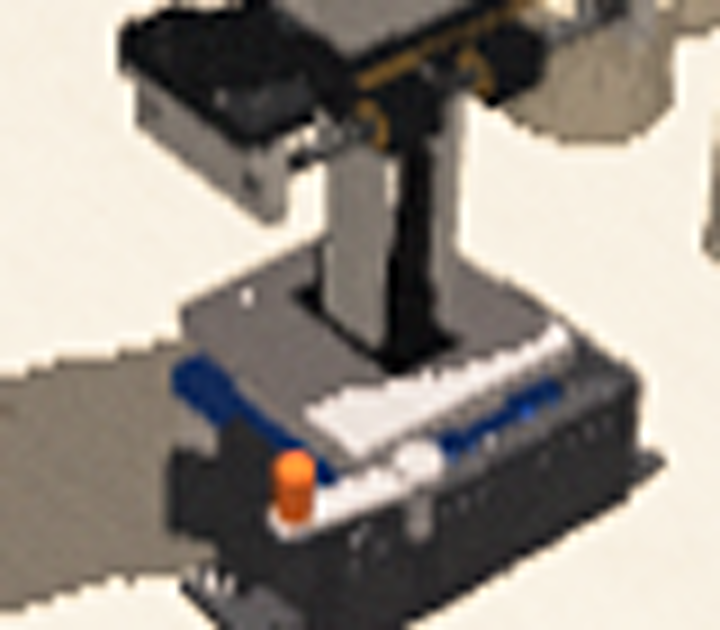

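Emit:
servo_tool --pt "-0.001 0.003 0 0 0 0.004 -1" --pt "-0.0018 0.0055 0 0 0 0.005 -1" --pt "-0.0018 0.0057 -0.003 0 0 0.005 -1" --pt "-0.0018 0.0057 -0.006 0 0 0.005 -1" --pt "-0.0018 0.0057 -0.009 0 0 0.005 -1" --pt "-0.0018 0.0057 -0.012 0 0 0.005 -1" --pt "-0.0018 0.0057 -0.014 0 0 0.005 -1" --pt "-0.0018 0.0057 -0.016 0 0 0.005 -1"

```text
time_s: 18.18
ee_pos: [0.5667, -0.1049, 0.0658]
eef_rot: [-3.137, 0.002, 1.612]
force: [-3.8, -1.3, 3.9]
grip_width: 0.0179
```

Emit:
servo_tool --pt "0 0 -0.001 0 0 0 -1" --pt "0 0 -0.002 0 0 0 -1" --pt "0 0 -0.002 0 0 0 -1" --pt "0 0 -0.002 0 0 0 -1" --pt "0 0 -0.002 0 0 0 -1" --pt "0 0 -0.002 0 0 0 -1" --pt "0 0 -0.002 0 0 0 -1" --pt "0 0 -0.002 0 0 0 -1"

```text
time_s: 18.85
ee_pos: [0.5667, -0.1049, 0.0656]
eef_rot: [-3.137, 0.002, 1.612]
force: [-12.5, 2.8, 20.1]
grip_width: 0.0179
```

```bash
python3 - <<'E'
from h import *
print({k:np.round(ctrl.get_obs()[k],4) for k in("ee_pos","eef_rot","force","time_s")})
S=cams.camera("scene"); save(S,"p13.png",(290,180,370,250),9)
E
```

```text
{'ee_pos': array([ 0.5667, -0.1049,  0.0656]), 'eef_rot': array([-3.1374e+00,  2.2000e-03,  1.6118e+00]), 'force': array([-12.5271,   2.8266,  20.1228]), 'time_s': np.float64(18.85)}
```

View pics/p13.png

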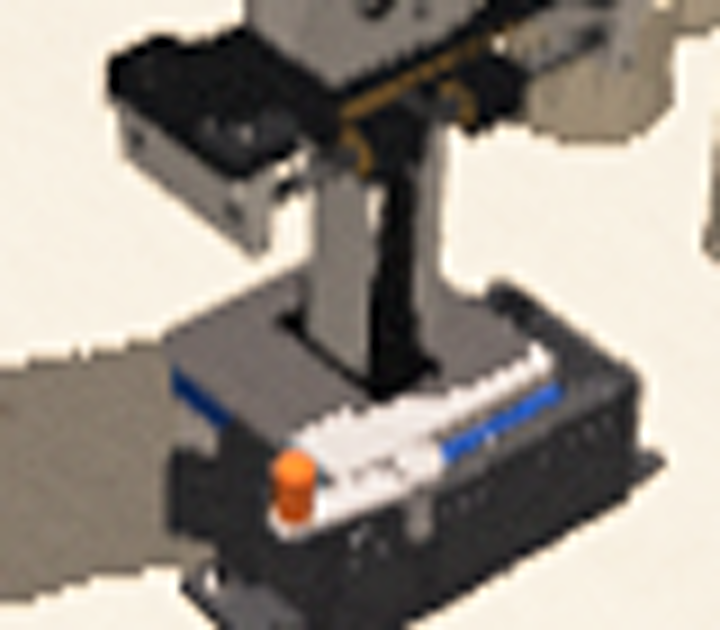

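Emit:
servo_tool --pt "0 0 0.0005 0 0 0 -1" --pt "0 0 0.001 0 0 0 0" --pt "0 0 0.001 0 0 0 0" --pt "0 0 0.001 0 0 0 0" --pt "0 0 0.001 0 0 0 0" --pt "0 0 0.02 0 0 0 0" --pt "0 0.0 0.06 0 0 0 0" --pt "0 0.03 0.09 0 0 0 0"

```text
time_s: 19.57
ee_pos: [0.5667, -0.0783, 0.1567]
eef_rot: [-3.137, 0.003, 1.608]
force: [0.9, -0.5, 0.0]
grip_width: 0.0469
```

Emit:
servo_tool --pt "0 0.04 0.01 0 0 0 -1" --pt "0 0.08 0.02 0 0 0 -1" --pt "0 0.12 0.02 0 0 0 -1" --pt "0 0.16 0.02 0 0 0 -1" --pt "0 0.19 0.02 0 0 0 -1" --pt "0 0.2 0.02 0 0 0 -1" --pt "0 0.2 0.02 0 0 0 -1" --pt "0 0.2 0.02 0 0 0 -1"

```text
time_s: 20.23
ee_pos: [0.5667, 0.1212, 0.1764]
eef_rot: [-3.137, 0.003, 1.609]
force: [-0.3, -0.6, 0.1]
grip_width: 0.0002
```

```bash
cat > fin.py <<'E'
from edge import *
import sys
T=cams.camera("top");S=cams.camera("scene")
a=rect(T,.5706,-.105,.062,.1,.5);b=rect(S,.5706,-.105,.062,.1,.5)
cv2.imwrite(f"pics/{sys.argv[1]}.png",np.hstack([a,b])[:,:,::-1])
save(S,sys.argv[1]+"s.png",(290,180,370,250),9)
print(ctrl.get_obs()["time_s"],ctrl.get_obs()["ee_pos"].round(4))
E
python3 fin.py p14
```

```text
20.3333 [0.5668 0.1203 0.1766]
```

View pics/p14.png

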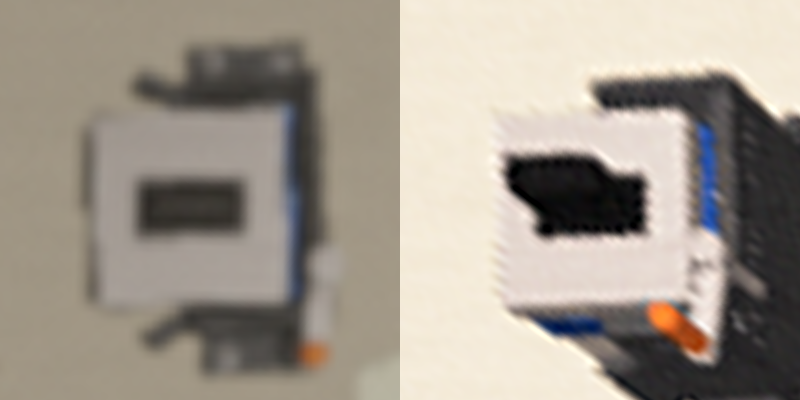

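View pics/p14s.png

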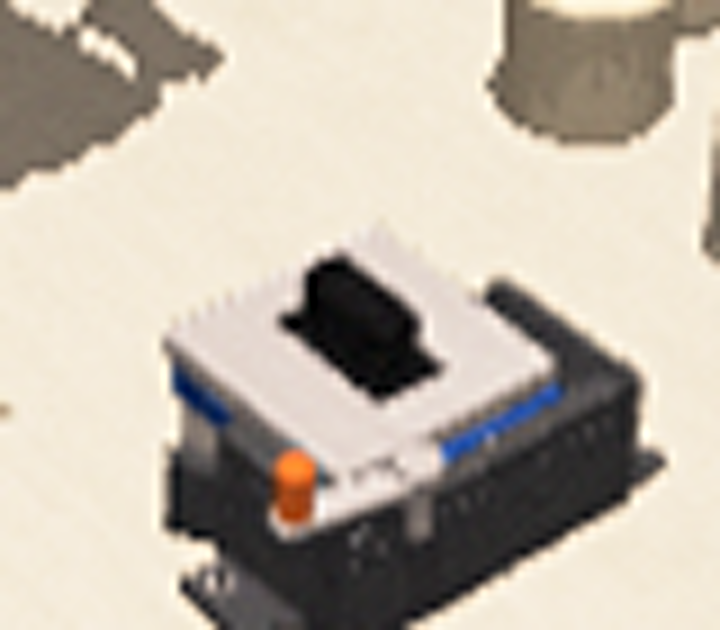

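Emit:
servo_tool --pt "0.0005 -0.035 -0.005 0 -0.002 0 0.2" --pt "0.001 -0.07 -0.01 0 -0.0045 0 0.2" --pt "0.0013 -0.105 -0.02 0 -0.0045 0 0.2" --pt "0.0013 -0.13 -0.04 0 -0.0045 0 0.2" --pt "0.0013 -0.14 -0.075 0 -0.0045 0 0.2" --pt "0.0013 -0.14 -0.11 0 -0.0045 0 0.2" --pt "0.0013 -0.14 -0.132 0 -0.0045 0 0.2" --pt "0.0013 -0.14 -0.1366 0 -0.0045 0 0.2"

```text
time_s: 21.0
ee_pos: [0.5659, -0.0214, 0.0361]
eef_rot: [-3.136, 0.003, 1.604]
force: [-0.7, -0.4, -0.6]
grip_width: 0.0504
```

Emit:
servo_tool --pt "0.001 -0.004 0.002 0 -0.005 0.002 0.2" --pt "0.002 -0.008 0.003 0 -0.005 0.003 0.2" --pt "0.002 -0.012 0.003 0 -0.005 0.003 0.2" --pt "0.002 -0.015 0.003 0 -0.005 0.003 0.2" --pt "0.002 -0.018 0.003 0 -0.005 0.003 0.2" --pt "0.002 -0.02 0.003 0 -0.005 0.003 0.2" --pt "0.002 -0.022 0.003 0 -0.005 0.003 0.2" --pt "0.002 -0.023 0.003 0 -0.005 0.003 0.2"

```text
time_s: 21.67
ee_pos: [0.5682, -0.0443, 0.0396]
eef_rot: [3.142, 0.002, 1.608]
force: [-0.4, 3.9, 3.1]
grip_width: 0.0559
```

Emit:
servo_tool --pt "0 -0.0005 0 0 0 0 0.2" --pt "0 -0.001 0 0 0 0 0.2" --pt "0 -0.0015 0 0 0 0 0.2" --pt "0 -0.002 0 0 0 0 0.2" --pt "0 -0.0025 0 0 0 0 0.2" --pt "0 -0.003 0 0 0 0 0.2" --pt "0 -0.003 0 0 0 0 0.2" --pt "0 -0.003 0 0 0 0 0.2"

```text
time_s: 22.33
ee_pos: [0.5683, -0.0471, 0.0397]
eef_rot: [3.141, 0.002, 1.608]
force: [0.7, 5.2, 2.3]
grip_width: 0.0563
```

Emit:
servo_tool --pt "0 0.01 0 0 0 0 0.2" --pt "0 0.03 0.01 0 0 0 -0.5" --pt "0 0.05 0.04 0 0 0 -1" --pt "0 0.08 0.07 0 0 0 -1" --pt "0 0.12 0.09 0 0 0 -1" --pt "0 0.15 0.1 0 0 0 -1" --pt "0 0.17 0.1 0 0 0 -1" --pt "0 0.17 0.1 0 0 0 -1"

```text
time_s: 23.0
ee_pos: [0.5681, 0.1266, 0.1403]
eef_rot: [3.14, 0.002, 1.611]
force: [-0.3, 0.2, 0.3]
grip_width: 0.0135
```

```bash
python3 fin.py p15; python3 - <<'E'
from edge import *
T=cams.camera("top");S=cams.camera("scene")
for c in(T,S):
    im=c["image"].astype(int);m=(im[...,0]-im[...,2]>70)&(im[...,0]>150)
    v,u=np.nonzero(m);k=(abs(u-335)<30)&(abs(v-225)<25);print(atz(c,u[k].mean(),v[k].mean(),.084).round(4))
t,s=EF(T),EF(S,.7)
E={id(t):sq(48,12),id(s):sq(48,12)}
for fs in([t],[s],[t,s]): print(efit(fs,E,(.5685,-.104,.037),z=.05,dr=.006,da=.06))
E
```

```text
23.1 [0.5679 0.1233 0.1392]
[ 0.492  -0.1614  0.084 ]
[ 0.4918 -0.1629  0.084 ]
(array([ 0.567289  , -0.10600779,  0.02905521]), np.float64(1.018368148492159))
(array([ 0.56650518, -0.11202702,  0.07692231]), np.float64(1.2243892980247415))
(array([ 0.56714981, -0.10715593,  0.01030451]), np.float64(2.1744827560734086))
```

View pics/p15.png

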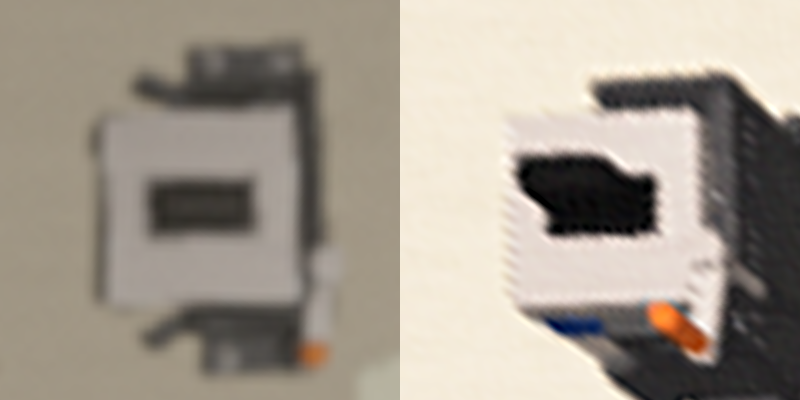

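View pics/p15s.png

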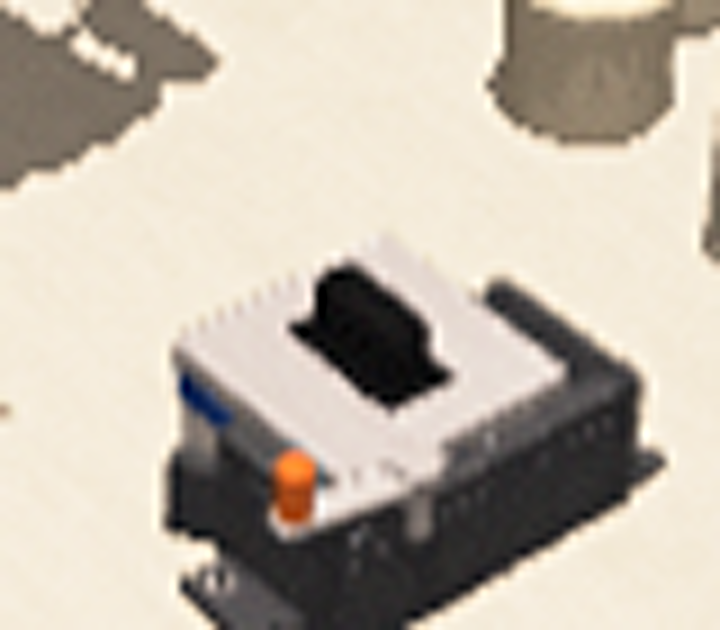

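```bash
python3 - <<'E'
from h import *
o=ctrl.get_obs();print(o["ee_pos"].round(4),o["eef_rot"].round(3))
pv=np.array([.535,-.166])
for th,off in((.13,.028),(.13,.018),(.3,.017),(.5,.0165),(.7,.0165),(.9,.0165),(1.1,.0165),(1.3,.0165),(1.5,.0165),(1.6,.0165),(1.6,.014)):
    ps=np.pi+.037-th; r=np.array([np.cos(ps),np.sin(ps)]);t=np.array([np.sin(ps),-np.cos(ps)])
    print(th,off,(pv+.046*r-off*t).round(4),round(ps-np.pi/2,3))
E
```

```text
[0.5681 0.1221 0.1391] [-3.141e+00  3.000e-03  1.607e+00]
0.13 0.028 [ 0.4866 -0.1896] 1.478
0.13 0.018 [ 0.4875 -0.1797] 1.478
0.3 0.017 [ 0.4862 -0.1705] 1.308
0.5 0.0165 [ 0.4865 -0.1602] 1.108
0.7 0.0165 [ 0.4886 -0.1507] 0.908
0.9 0.0165 [ 0.4926 -0.1418] 0.708
1.1 0.0165 [ 0.4982 -0.1338] 0.508
1.3 0.0165 [ 0.5053 -0.1272] 0.308
1.5 0.0165 [ 0.5136 -0.122 ] 0.108
1.6 0.0165 [ 0.5181 -0.1201] 0.008
1.6 0.014 [ 0.5206 -0.1201] 0.008
```

Emit:
servo_tool --pt "-0.01 -0.04 0 0 0 -0.03 -1" --pt "-0.02 -0.08 0 0 0 -0.06 -1" --pt "-0.03 -0.12 0 0 0 -0.09 -1" --pt "-0.041 -0.16 0 0 0 -0.12 -1" --pt "-0.052 -0.2 0 0 0 -0.129 -1" --pt "-0.062 -0.24 0 0 0 -0.129 -1" --pt "-0.072 -0.28 0 0 0 -0.129 -1" --pt "-0.0815 -0.315 0 0 0 -0.129 -1" --newtons 15

```text
time_s: 23.87
ee_pos: [0.4849, -0.1962, 0.139]
eef_rot: [-3.141, 0.003, 1.476]
force: [0.7, 0.6, -0.6]
grip_width: 0.0002
```

Emit:
servo_tool --pt "0 0 0 0 0 0 -1" --pt "0 0 -0.01 0 0 0 -1" --pt "0 0 -0.025 0 0 0 -1" --pt "0 0 -0.04 0 0 0 -1" --pt "0 0 -0.052 0 0 0 -1" --pt "0 0 -0.059 0 0 0 -1" --pt "0 0 -0.061 0 0 0 -1" --pt "0 0 -0.061 0 0 0 -1"

```text
time_s: 24.53
ee_pos: [0.4848, -0.1957, 0.0774]
eef_rot: [-3.14, 0.003, 1.476]
force: [-0.3, -0.1, 0.6]
grip_width: 0.0007
```

```bash
python3 - <<'E'
from h import *
o=ctrl.get_obs();print(o["ee_pos"].round(4),o["eef_rot"].round(3),o["force"].round(1))
S=cams.camera("scene"); save(S,"p16.png",(290,170,380,250),8)
E
```

```text
[ 0.4848 -0.1957  0.0774] [-3.140e+00  3.000e-03  1.476e+00] [-0.3 -0.1  0.6]
```

View pics/p16.png

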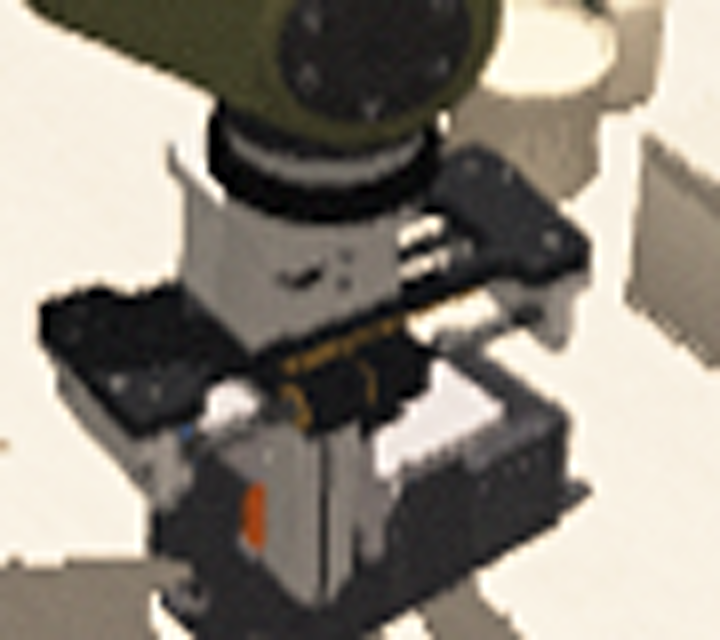

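Emit:
servo_tool --pt "0.0015 0.008 0 0 0 0 -1" --pt "0.0027 0.016 0 0 0 0 -1" --pt "0.002 0.02 0 0 0 -0.07 -1" --pt "0.0014 0.025 0 0 0 -0.168 -1" --pt "0.0015 0.0303 0 0 0 -0.268 -1" --pt "0.0017 0.0355 0 0 0 -0.368 -1" --pt "0.0027 0.0402 0 0 0 -0.468 -1" --pt "0.0038 0.045 0 0 0 -0.568 -1"

```text
time_s: 25.25
ee_pos: [0.4892, -0.15, 0.0786]
eef_rot: [-3.141, 0.003, 0.904]
force: [0.4, -1.4, -0.3]
grip_width: 0.0003
```

```bash
python3 - <<'E'
from h import *
o=ctrl.get_obs();print(o["ee_pos"].round(4),o["eef_rot"].round(3),o["force"].round(1))
S=cams.camera("scene"); save(S,"p17.png",(290,170,380,250),8)
E
```

```text
[ 0.4892 -0.15    0.0786] [-3.141e+00  3.000e-03  9.040e-01] [ 0.4 -1.4 -0.3]
```

View pics/p17.png

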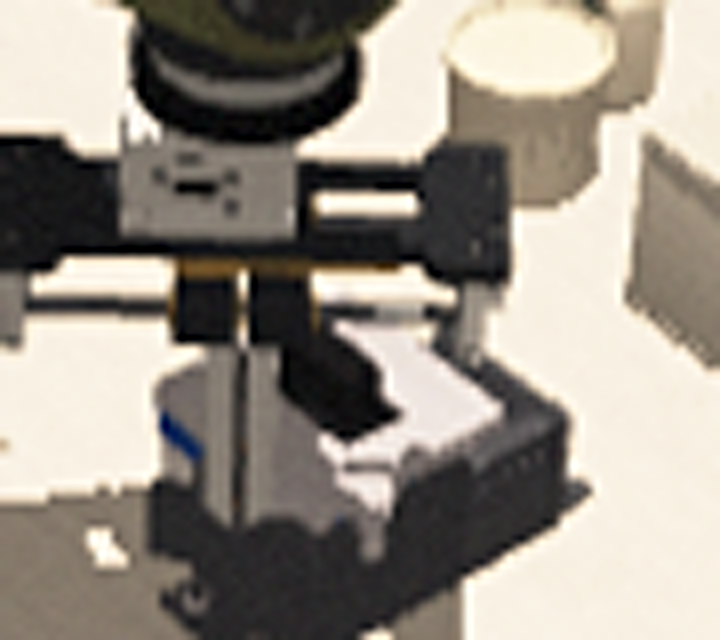

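Emit:
servo_tool --pt "0.0015 0.004 0 0 0 -0.1 -1" --pt "0.0034 0.0082 0 0 0 -0.2 -1" --pt "0.006 0.0123 0 0 0 -0.3 -1" --pt "0.009 0.0162 0 0 0 -0.4 -1" --pt "0.0124 0.0197 0 0 0 -0.5 -1" --pt "0.0161 0.0228 0 0 0 -0.6 -1" --pt "0.0202 0.0255 0 0 0 -0.7 -1" --pt "0.0244 0.028 0 0 0 -0.8 -1"

```text
time_s: 25.97
ee_pos: [0.5139, -0.1206, 0.0789]
eef_rot: [-3.141, 0.002, 0.095]
force: [-2.0, 0.0, 0.7]
grip_width: 0.0006
```

Emit:
servo_tool --pt "0.002 0.0005 0 0 0 -0.03 -1" --pt "0.0035 0.001 0 0 0 -0.06 -1" --pt "0.005 0.0015 0 0 0 -0.09 -1" --pt "0.006 0.002 0 0 0 -0.1 -1" --pt "0.007 0.002 0 0 0 -0.1 -1" --pt "0.007 0.002 0 0 0 -0.1 -1" --pt "0.007 0.002 0 0 0 -0.1 -1" --pt "0.007 0.002 0 0 0 -0.1 -1"

```text
time_s: 26.63
ee_pos: [0.5207, -0.1185, 0.079]
eef_rot: [-3.141, 0.003, -0.004]
force: [-2.9, 2.0, 2.5]
grip_width: 0.0007
```

```bash
python3 - <<'E'
from h import *
o=ctrl.get_obs();print(o["ee_pos"].round(4),o["eef_rot"].round(3),o["force"].round(1))
S=cams.camera("scene"); save(S,"p18.png",(290,170,380,250),8)
E
```

```text
[ 0.5207 -0.1185  0.079 ] [-3.141e+00  3.000e-03 -4.000e-03] [-2.9  2.   2.5]
```

View pics/p18.png

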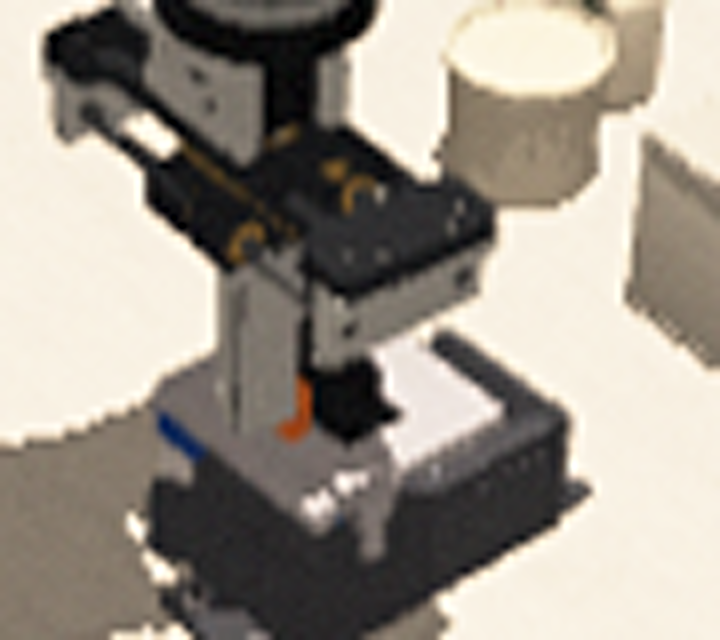

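Emit:
servo_tool --pt "0.001 0 0 0 0 0 -1" --pt "0.002 0 0 0 0 0 -1" --pt "0.003 0 0 0 0 0 -1" --pt "0.003 0 0 0 0 0 -1" --pt "0.003 0 0 0 0 0 -1" --pt "0.003 0 0 0 0 0 -1" --pt "0.003 0 0 0 0 0 -1" --pt "0.003 0 0 0 0 0 -1"

```text
time_s: 27.35
ee_pos: [0.5216, -0.1184, 0.0787]
eef_rot: [-3.14, 0.008, -0.004]
force: [-19.2, 2.2, 11.6]
grip_width: 0.0003
```

Emit:
servo_tool --pt "-0.006 0 0 0 0 0 -1" --pt "-0.015 0 0.005 0 0 0 -1" --pt "-0.025 0 0.03 0 0 0 -1" --pt "-0.03 0.02 0.07 0 0 0 -1" --pt "-0.03 0.06 0.1 0 0 0 -1" --pt "-0.03 0.1 0.12 0 0 0 -1" --pt "-0.03 0.14 0.12 0 0 0 -1" --pt "-0.03 0.18 0.12 0 0 0 -1"

```text
time_s: 28.02
ee_pos: [0.4919, 0.0535, 0.2009]
eef_rot: [-3.14, 0.003, -0.005]
force: [2.5, -0.4, -0.4]
grip_width: 0.0002
```

Emit:
servo_tool --pt "-0.02 0.035 0 0 0 0 -1" --pt "-0.04 0.07 0 0 0 0 -1" --pt "-0.05 0.11 0 0 0 0 -1" --pt "-0.06 0.14 0 0 0 0 -1" --pt "-0.06 0.15 0 0 0 0 -1" --pt "-0.06 0.15 0 0 0 0 -1" --pt "-0.06 0.15 0 0 0 0 -1" --pt "-0.06 0.15 0 0 0 0 -1"

```text
time_s: 28.68
ee_pos: [0.4324, 0.2023, 0.201]
eef_rot: [-3.14, 0.003, -0.006]
force: [0.1, -0.2, 0.1]
grip_width: 0.0003
```

```bash
python3 fin.py p19; python3 - <<'E'
from edge import *
T=cams.camera("top");S=cams.camera("scene"); save(T,"p20.png")
for c in(T,S):
    im=c["image"].astype(int);m=(im[...,0]-im[...,2]>70)&(im[...,0]>150)
    v,u=np.nonzero(m);k=(abs(u-335)<30)&(abs(v-222)<30);print(k.sum(),atz(c,u[k].mean(),v[k].mean(),.084).round(4))
E
```

```text
28.7833 [0.4324 0.2022 0.2009]
5 [ 0.5376 -0.1216  0.084 ]
26 [ 0.5361 -0.1234  0.084 ]
```

View pics/p19.png

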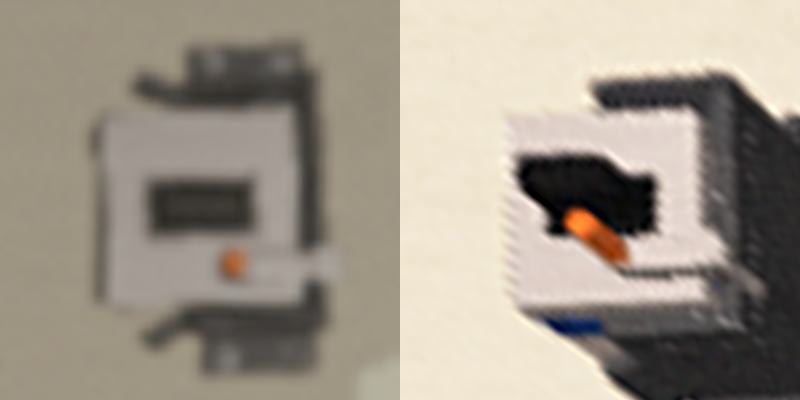

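View pics/p19s.png

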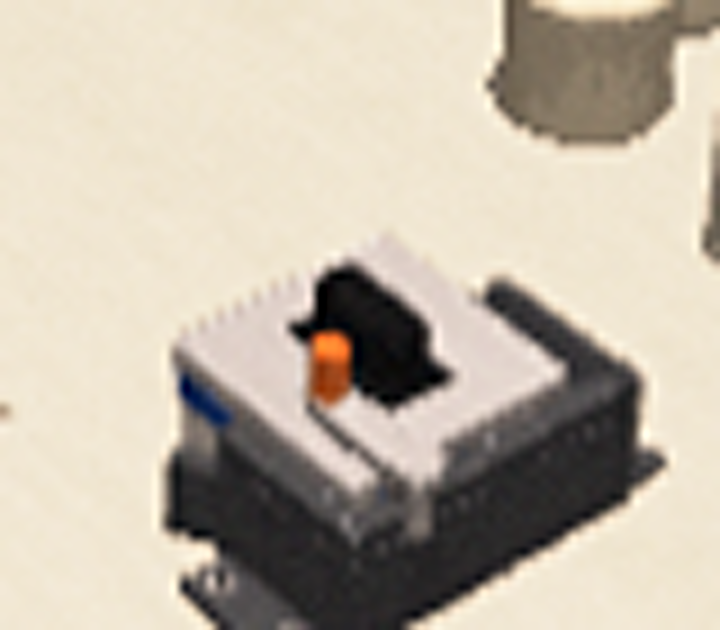

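View pics/p20.png

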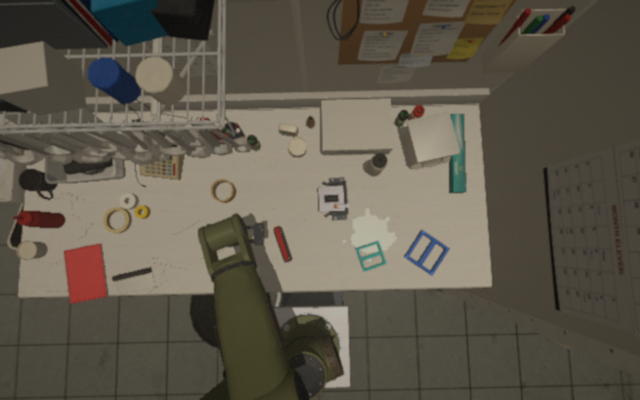

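```bash
python3 -c "
from station import hand_in; print(hand_in())"
```

```text
the job is handed in; nothing more can be done
None
```

The press is assembled in its holder with the latch closed, and I handed the job in after about 29 of the 72 s. The hand-in gave no verdict.

**What I did**
- **Base:** I slid it along the table through the open side until it stopped against the back wall, with a rise to 13 N at the fingers.
- **Spacer:** I took the small blue frame by its middle bar and laid it on the base. The turquoise frame and the larger blue one were left alone.
- **Plate:** I laid it on the spacer, handle up. It first sat about 5–6 mm too far forward with some blue showing at the back, so I pushed it back flush.
- **Latch:** I swung it round to its stop, about 19 N on the fingers, then backed the arm clear.

**What the last checks showed**
- **Stack:** The last pictures show it flat and between the walls.
- **Knob:** It lies over the plate beside the handle, within about 4 mm of where I expected it when closed.
- **Bystanders:** The tape, cup, stapler and bottle look unmoved in the last top view. I didn't re-measure them.

**Where checks disagreed**
- **Plate position:** The fit from the scene camera differed from the top camera's by about 6 mm and 0.05 rad. I went with the top view and the push position.
- **Spacer:** After the first placing, only the top-camera fit for it was usable. I didn't measure it again after the final push, only looked.

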